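Pack the glaze jars into the bench drawer and shut it

ROBOT

A 6-joint arm with a two-finger parallel gripper is mounted at the origin on a cart in front of the work surface, level with it; the furniture and walls round the work are solid. World frame = base frame: x ahead of the robot, y to its left, z up, the work surface at z = 0. Lengths are in m, angles in rad, forces in N, time in s.
With the tool pointing down it reaches from about 0.35 to 0.775 m from the base axis. Payload 5.5 kg.
Tool frame: the origin (TCP) lies at the very end of the fingers, on their centre line; the grasp point (between the pads) lies 19 mm behind it; x points along the fingers, y is the direction in which the jaws open and shut, and the axes are right-handed (so a half turn about x gives the same grasp; the last joint's range is limited). The gripper opens to 85 mm and grips with 20 to 120 N. Pads are 22 mm wide; open, the fingers measure 114 mm over their backs; the gripper's body (76 mm by 85 mm) begins 54 mm behind the grasp point. The pads swing forward as they close: fully open they stand 13 mm farther back than shut.
Start: joints at [-1.272, 0.313, 0.046, 1.304, 0, 1.431], TCP at [0.244, -0.521, 0.231] pointing down, gripper open.
Joint ranges: [-2.76, 2.76], [-0.86, 1.69], [-1.03, 1.26], [-2.2, 2.34], [-1.47, 1.5], [-3.14, 3.14]. Speed limits (rad/s): [2.57, 2.57, 3.14, 3.14, 3.14, 3.14].

INTERFACE

Orientations are given as a unit quaternion [w, x, y, z].
In Python, from workcell import env gives the robot as it stands.
- The arm moves only by the tool drive_tool, never from a script. Its argument "plan" is a list that holds one entry, the list of rows, each a list of 7 numbers: the shift along the tool's x, y, z in cm, then the turn, a rotation vector about the tool's x, y, z in degrees, then the opening, from 0 (shut) to 1 (fully open). In form: [[[tx, ty, tz, wx, wy, wz, fingers], ...]]. A call has exactly 5 rows; each row shifts and turns the commanded pose from where the row before left it, along the tool's axes as they then stand; what a row does not reach is not made up. A row lasts 1/12 s, in which the tool goes at most 41.7 mm and 7.16 degrees, less where a joint would pass 70% of its speed; a pose out of reach is approached as far as the arm can. A call with a gripper value outside its range is refused whole. The fingers move at their own pace and stop on an object; "squeeze" is the grip in N (left out, the last holds). Time passes only in rows, so rows that do not move let the fingers close, or fill a call up. It gives the time, the measured TCP pose, the force and the opening at its end, in the units of the state.
- env.get_state(): the state, without advancing time (a new reading comes with each control period).
- env.read_camera(name): name is "scene" or "side" or "wrist"; returns the picture (400x640x3 uint8, red, green, blue); there is no depth.
- env.camera_model(name): a dict with "camera_matrix" (3x3 intrinsics, pixels), "camera_from_world" (4x4, takes a point from world to camera coordinates); the wrist camera has in their place "T_tool_cam" (4x4, takes a point from camera to tool coordinates, whose origin is the TCP and whose axes are the tool frame's). Camera axes: x right, y down, z forward; pixel columns grow to the right and rows downward; lengths in m; the calibration is good to about 2 mm. A picture is of the moment at which its call begins: read the wrist's pose just before it. camera_model takes no time and is no camera call.
- env.hand_in(): hands the job in, once; it reports no verdict.
The state is a dict: "clock": time; "joint_pos": joint angles; "qvel": joint speeds; "tau": joint torques, N m; "tcp_pos": TCP position; "orientation": TCP orientation; "wrist_force": force on the tool from outside, world axes, zero at the start; "ft_torque": the same for the moment, N m; "finger_gap": finger opening in m.
Only numpy, scipy, OpenCV 4.12 (cv2) and the standard library are available. Lean on these libraries where they do the work, as an engineer would, in place of code of your own. Each camera call takes 0.05 s, during which the arm holds its last target.

TASK

Pack all three screw-lid jars standing upright, side by side on the floor of the front compartment of the open drawer; it is only just long enough for the three, so move the jar that is already in it along if it is in the way. Then push the drawer fully home. The jars are glass: do not tip them over, or drop or slam them into the drawer, and leave the tumbler and the bowl where they are.

Things in the scene. Friction and masses are not known exactly. Their poses are not given: they have to be found in the camera images.
- chest: small wooden bench chest without a front, fixed to the table: 172 mm deep, 238 mm wide, 117 mm high, with one drawer. Origin: on the table under the middle of its front face; +x goes into the chest (the drawer slides out to -x), y along its width, z up. The jars pass under its roof when they stand in the drawer (underside at z = 108 mm).
- drawer (a joint): slide of the drawer, m: 0 shut, grows as it comes out (stop at 0.160); it starts about 0.15 open. It slides with about 2 N of friction and stays where it is left.
- front_row (a point): moves with the drawer: middle of the front compartment's floor, 13 mm above the table; axes as the chest. Compartment: 74 mm in x, 198 mm in y, plain walls 38 mm high inside (tops 51 mm above the table). Behind it a 6 mm divider and a 66 mm rear compartment with flat tiles fixed in it, lower than the walls. In front a 10 mm panel, outer face 47 mm from this point.
- drawer_handle (a point): moves with the drawer: middle of the steel bar handle on its front panel, 36 mm above the table. The bar is 10 mm thick and 90 mm long along y, its axis 30 mm in front of the panel.
- jar_tall: tallest and slimmest screw-lid glass jar, 56 mm in diameter, 86 mm high, 0.2 kg; it already stands in the front compartment of the drawer, anywhere near its middle. Origin: centre of the underside, z up.
- jar_middle: middle-sized screw-lid glass jar, 60 mm in diameter, 79 mm high (lid, a little narrower, above 63 mm), 0.22 kg, on the table. Origin: centre of the underside, z up.
- jar_wide: widest and lowest screw-lid glass jar, 66 mm in diameter, 72 mm high (lid, 58 mm wide, above 56 mm), 0.24 kg, on the table. Origin: centre of the underside, z up.
- tumbler: bystander: pale green ceramic tumbler, 66 mm in diameter, 77 mm high. Origin: centre of the underside.
- bowl: bystander: small grey-white glazed bowl, 105 mm in diameter, 44 mm high. Origin: centre of the underside.
There are look-alikes about, which are no part of the job. What is shaped like the jar_wide but turquoise is not meant.

How it is judged:
By the outcome, as a careful person would: the job done as asked, in the order asked, and still so for the second after the job is handed in, with the robot touching nothing.
It also fails if it takes over 72 s, if anything falls off the work surface, if the arm or the gripper's body presses on something with over 40 N, if the wrist force passes 120 N, or if a joint passes its speed limit or range.

## Working session

There is one attempt and no reset: what is moved stays moved. The work goes in short steps, Python scripts to look and compute and a tool call to move; the robot and the scene stay as the last step left them, time stands still between calls to the robot, and variables do not carry over. Pictures are saved under pics/ and viewed, and the job is handed in when it is done.

Besides the shell and the picture viewer there is one more tool, called after ">>>" as name(argument=value, ...), one argument or row to a line, values as JSON. drive_tool: Moves the arm, as the interface text tells. Its arguments: {"type":"object","properties":{"plan":{"type":"array","items":{"type":"array","items":{"type":"array","items":{"type":"number"}}}},"squeeze":{"type":"number"}},"required":["plan"]}

```bash
mkdir -p pics; ls
cat > h.py <<'E'
import numpy as np,cv2
from workcell import env
from scipy.spatial.transform import Rotation as R
def snap(n,f):
    im=env.read_camera(n); cv2.imwrite('pics/'+f,im[:,:,::-1]); return im
def cam(n):
    m=env.camera_model(n); K=np.array(m['camera_matrix'])
    if n=='wrist':
        s=env.get_state(); T=np.eye(4); q=s['orientation']
        T[:3,:3]=R.from_quat([q[1],q[2],q[3],q[0]]).as_matrix(); T[:3,3]=s['tcp_pos']
        return K,np.linalg.inv(T@np.array(m['T_tool_cam']))
    return K,np.array(m['camera_from_world'])
def proj(n,p):
    K,E=cam(n); c=E[:3,:3]@np.array(p)+E[:3,3]; u=K@c; return u[:2]/u[2]
def back(n,uv,z):
    K,E=cam(n); d=E[:3,:3].T@np.linalg.solve(K,[uv[0],uv[1],1]); o=-E[:3,:3].T@E[:3,3]
    return o+d*(z-o[2])/d[2]
E
python3 - <<'E'
from h import *
for n in ['scene','side','wrist']: snap(n,n+'0.png')
print(env.get_state())
for n in ['scene','side']:
    K,E=cam(n); print(n,K,-E[:3,:3].T@E[:3,3],E[2,:3])
E
```

```text
pics
{'clock': 0.15, 'joint_pos': array([-1.27157032e+00,  3.13832170e-01,  4.52694300e-02,  1.30359148e+00,
        1.85178913e-06,  1.43115687e+00]), 'qvel': array([-2.48114099e-05, -1.31010633e-03,  4.21355667e-03,  2.26529138e-03,
        2.81753332e-04, -2.97598859e-04]), 'tau': array([ 2.07486788e-03, -4.81063449e+01,  2.98815858e+01,  1.39584157e-02,
       -1.16210463e-04, -3.63679673e-07]), 'tcp_pos': array([ 0.24418765, -0.52017178,  0.23062334]), 'orientation': array([-0.15344152, -0.69011336, -0.15439875,  0.69018858]), 'wrist_force': array([ 0.58301972, -0.43652821,  0.02264305]), 'ft_torque': array([-0.02248808,  0.00416833, -0.03436428]), 'finger_gap': 0.08500042579318744}
scene [[425.04512047   0.         314.64345632]
 [  0.         425.04512047 201.18547538]
 [  0.           0.           1.        ]] [-0.09980916  0.57447642  0.69726282] [ 0.69876673 -0.34997668 -0.62389212]
side [[372.39042023   0.         328.73800764]
 [  0.         372.39042023 205.67313612]
 [  0.           0.           1.        ]] [0.40301523 0.88841698 0.54680421] [ 0.21949107 -0.79635899 -0.56359207]
```

View pics/scene0.png

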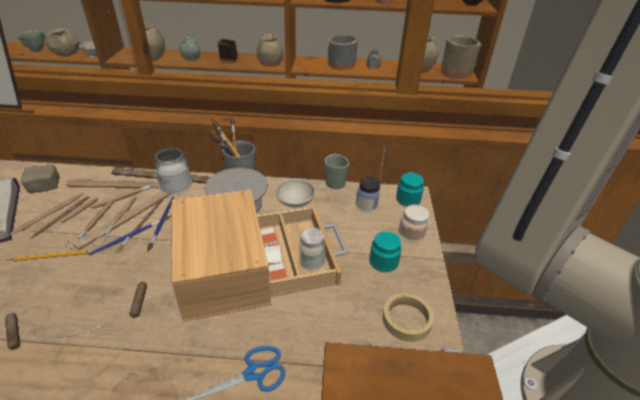

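View pics/side0.png

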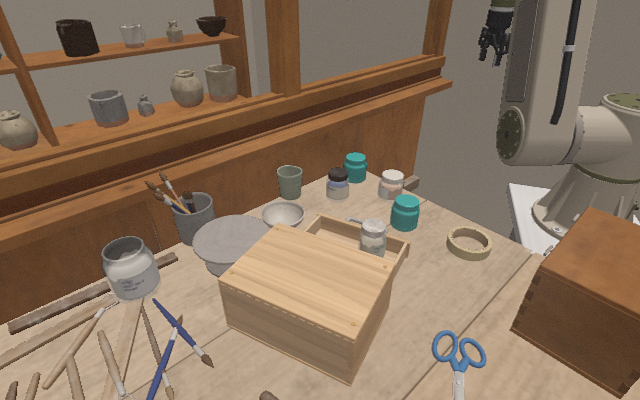

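View pics/wrist0.png

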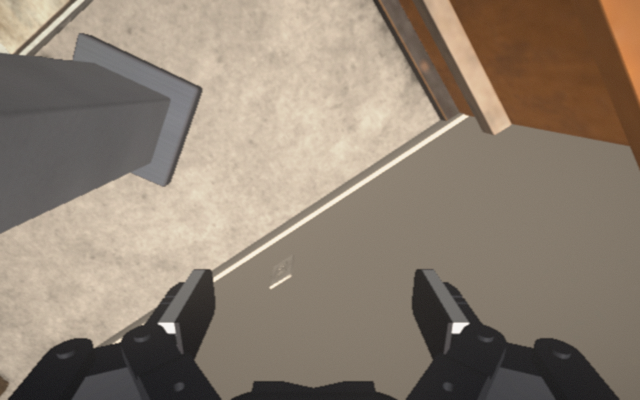

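Run:
```python
import cv2
a=cv2.imread('pics/scene0.png')[140:340,240:470]; cv2.imwrite('pics/sc0.png',cv2.resize(a,None,fx=3.4,fy=3,interpolation=2) if 0 else cv2.resize(a,(690,600),interpolation=2))
a=cv2.imread('pics/side0.png')[140:300,230:440]; cv2.imwrite('pics/sd0.png',cv2.resize(a,(787,600),interpolation=2))
```

```text
(no output)
```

View pics/sc0.png

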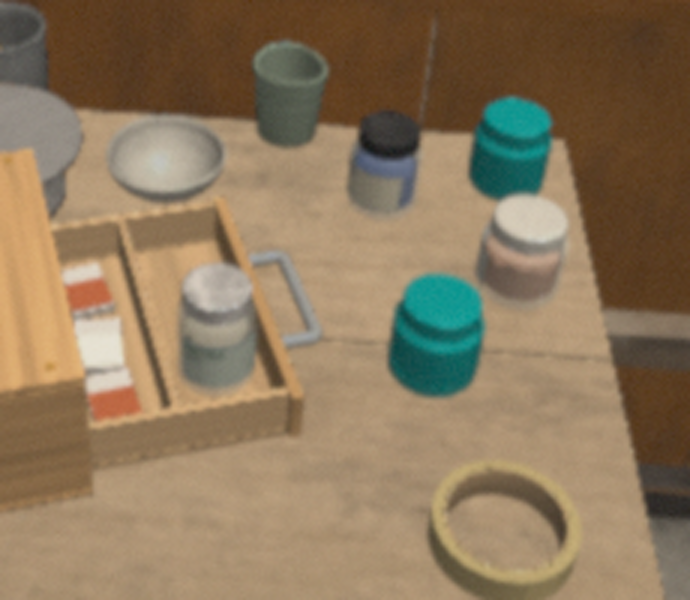

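View pics/sd0.png

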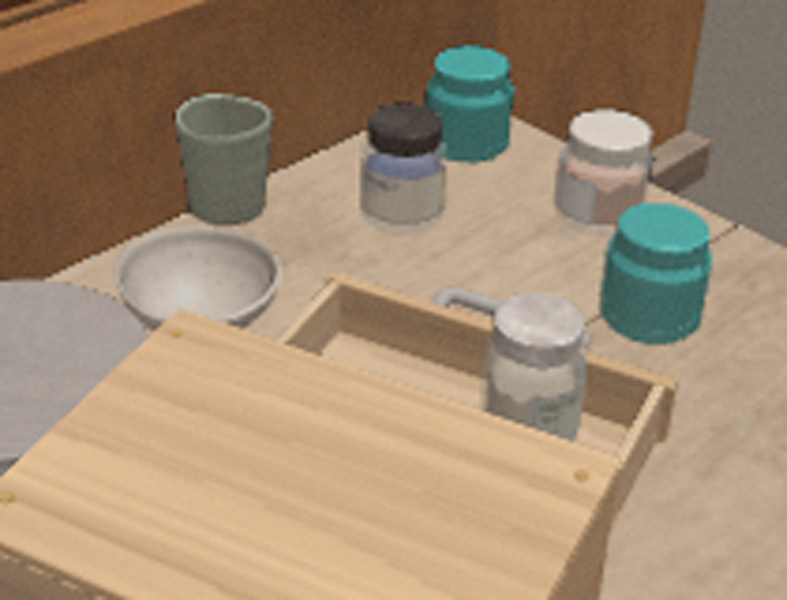

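Run:
```python
from h import *
S=lambda u,v:(240+u/3,140+v/3); D=lambda u,v:(230+u/3.75,140+v/3.75)
for n,a,b,z in [('tall',(218,283),(540,313),.099),('mid',(390,128),(406,122),.079),('wide',(530,217),(611,133),.072),('tqn',(442,293),(660,225),.072),('tqf',(514,115),(474,62),.072),('tumb',(291,62),(224,112),.077),('bowl',(166,152),(199,258),.044)]:
    print(n,back('scene',S(*a),z).round(4),back('side',D(*b),z).round(4))
for n,a,z in [('panL',(223,200),.051),('panR',(300,395),.051),('hL',(284,256),.036),('hR',(318,332),.036),('roofL',(27,150),.117),('roofR',(82,378),.117),('divL',(122,222),.051),('divR',(165,410),.051)]: print(n,back('scene',S(*a),z).round(4))
for n,a,z in [('panL',(335,279),.051),('panR',(676,383),.051),('roofL',(180,312),.117),('roofR',(617,460),.117)]: print(n,back('side',D(*a),z).round(4))
```

```text
tall [0.4735 0.2898 0.099 ] [0.4735 0.289  0.099 ]
mid [0.603  0.0705 0.079 ] [0.6037 0.0751 0.079 ]
wide [0.4677 0.027  0.072 ] [0.4682 0.0344 0.072 ]
tqn [0.4242 0.1356 0.072 ] [0.4228 0.1406 0.072 ]
tqf [ 0.5842 -0.0419  0.072 ] [ 0.5817 -0.0416  0.072 ]
tumb [0.7265 0.0975 0.077 ] [0.7283 0.0968 0.077 ]
bowl [0.6904 0.2343 0.044 ] [0.6979 0.2231 0.044 ]
panL [0.6053 0.2217 0.051 ]
panR [0.3972 0.2638 0.051 ]
hL [0.5404 0.1999 0.036 ]
hR [0.457  0.2158 0.036 ]
roofL [0.6467 0.3665 0.117 ]
roofR [0.4139 0.4104 0.117 ]
divL [0.6131 0.3055 0.051 ]
divR [0.4228 0.3518 0.051 ]
panL [0.6068 0.2283 0.051 ]
panR [0.3972 0.2658 0.051 ]
roofL [0.6463 0.3674 0.117 ]
roofR [0.4178 0.4109 0.117 ]
```

```bash
cat >> h.py <<'E'
def tool():
    s=env.get_state(); q=s['orientation']; return s,R.from_quat([q[1],q[2],q[3],q[0]]).as_matrix()
def to(p,yaw=None):
    "shift in cm in current tool axes to reach p; jaw-yaw target in deg (of tool y, mod 180)"
    s,M=tool(); d=M.T@(np.array(p)-s['tcp_pos'])*100
    print('pos',s['tcp_pos'].round(4),'shift cm',d.round(2),'yaw y',np.degrees(np.arctan2(M[1,1],M[0,1])).round(2),'xaxis',M[:,0].round(4),'t',round(s['clock'],2),'F',s['wrist_force'].round(1),'gap',round(s['finger_gap'],4),'j',s['joint_pos'].round(2))
E
python3 - <<'E'
from h import *
s,M=tool(); print(M.round(3)); to([.473,.2,.25])
T=np.array(env.camera_model('wrist')['T_tool_cam']); print(T.round(3))
K=np.array(env.camera_model('wrist')['camera_matrix'])
for x in (0,-.013,-.019,-.032):
  for y in (-.0425,.0425):
    for z in (.011,-.011):
      c=np.linalg.inv(T)@[x,y,z,1]; u=K@c[:3]; print(x,y,z,(u[:2]/u[2]).round(0))
E
```

```text
[[-0.     0.425 -0.905]
 [ 0.001 -0.905 -0.425]
 [-1.    -0.001 -0.   ]]
pos [ 0.2442 -0.5202  0.2306] shift cm [ -1.85 -55.47 -51.31] yaw y -64.85 xaxis [-4.0e-04  1.3e-03 -1.0e+00] t 0.15 F [ 0.6 -0.4  0. ] gap 0.085 j [-1.27  0.31  0.05  1.3   0.    1.43]
[[-0.    -0.318  0.948 -0.142]
 [ 1.     0.     0.    -0.001]
 [-0.     0.948  0.318 -0.081]
 [ 0.     0.     0.     1.   ]]
0 -0.0425 0.011 [225. 292.]
0 -0.0425 -0.011 [221. 250.]
0 0.0425 0.011 [404. 292.]
0 0.0425 -0.011 [408. 250.]
-0.013 -0.0425 0.011 [218. 308.]
-0.013 -0.0425 -0.011 [213. 264.]
-0.013 0.0425 0.011 [412. 308.]
-0.013 0.0425 -0.011 [416. 264.]
-0.019 -0.0425 0.011 [214. 317.]
-0.019 -0.0425 -0.011 [209. 271.]
-0.019 0.0425 0.011 [415. 317.]
-0.019 0.0425 -0.011 [421. 271.]
-0.032 -0.0425 0.011 [205. 338.]
-0.032 -0.0425 -0.011 [199. 289.]
-0.032 0.0425 0.011 [425. 338.]
-0.032 0.0425 -0.011 [431. 289.]
```

```bash
cat >> h.py <<'E'
def rows(p,wx,n,g=1):
    s,M=tool(); d=(np.array(p)-s['tcp_pos'])/n; out=[]
    for i in range(n):
        t=M.T@d*100; out.append([*[float(v) for v in t.round(1)],round(wx/n,1),0,0,g]); M=M@R.from_euler('x',wx/n,degrees=True).as_matrix()
    for i in range(0,n,5): print(out[i:i+5])
E
python3 - <<'E'
from h import *
rows([.43,.10,.28],-144,20)
E
```

```text
[[-0.2, -2.4, -2.2, -7.2, 0, 0, 1], [-0.2, -2.1, -2.4, -7.2, 0, 0, 1], [-0.2, -1.8, -2.7, -7.2, 0, 0, 1], [-0.2, -1.4, -2.9, -7.2, 0, 0, 1], [-0.2, -1.1, -3.1, -7.2, 0, 0, 1]]
[[-0.2, -0.7, -3.2, -7.2, 0, 0, 1], [-0.2, -0.3, -3.2, -7.2, 0, 0, 1], [-0.2, 0.1, -3.2, -7.2, 0, 0, 1], [-0.2, 0.5, -3.2, -7.2, 0, 0, 1], [-0.2, 0.9, -3.1, -7.2, 0, 0, 1]]
[[-0.2, 1.3, -3.0, -7.2, 0, 0, 1], [-0.2, 1.7, -2.8, -7.2, 0, 0, 1], [-0.2, 2.0, -2.5, -7.2, 0, 0, 1], [-0.2, 2.3, -2.3, -7.2, 0, 0, 1], [-0.2, 2.6, -2.0, -7.2, 0, 0, 1]]
[[-0.2, 2.8, -1.6, -7.2, 0, 0, 1], [-0.2, 3.0, -1.3, -7.2, 0, 0, 1], [-0.2, 3.1, -0.9, -7.2, 0, 0, 1], [-0.2, 3.2, -0.5, -7.2, 0, 0, 1], [-0.2, 3.2, -0.1, -7.2, 0, 0, 1]]
```

>>> drive_tool(
  plan=[
    [[-0.2,-2.4,-2.2,-7,0,0,1],[-0.2,-2.1,-2.4,-7,0,0,1],[-0.2,-1.8,-2.7,-7,0,0,1],[-0.2,-1.4,-2.9,-7,0,0,1],[-0.2,-1.1,-3.1,-7,0,0,1]],
  ],
)

```text
clock: 0.57
tcp_pos: [0.2926, -0.3644, 0.241]
orientation: [0.356, 0.611, 0.356, -0.611]
wrist_force: [1.0, -0.7, 0.3]
finger_gap: 0.0856
```

>>> drive_tool(
  plan=[
    [[-0.2,-0.7,-3.2,-7,0,0,1],[-0.2,-0.3,-3.2,-7,0,0,1],[-0.2,0.1,-3.2,-7,0,0,1],[-0.2,0.5,-3.2,-7,0,0,1],[-0.2,0.9,-3.1,-7,0,0,1]],
  ],
)

```text
clock: 0.98
tcp_pos: [0.3416, -0.2104, 0.2513]
orientation: [0.523, 0.476, 0.523, -0.476]
wrist_force: [1.1, -0.5, 0.6]
finger_gap: 0.0854
```

>>> drive_tool(
  plan=[
    [[-0.2,1.3,-3.0,-7,0,0,1],[-0.2,1.7,-2.8,-7,0,0,1],[-0.2,2.0,-2.5,-7,0,0,1],[-0.2,2.3,-2.3,-7,0,0,1],[-0.2,2.6,-2.0,-7,0,0,1]],
  ],
)

```text
clock: 1.4
tcp_pos: [0.3946, -0.0565, 0.2613]
orientation: [0.642, 0.296, 0.642, -0.296]
wrist_force: [0.0, -0.9, 0.2]
finger_gap: 0.0853
```

>>> drive_tool(
  plan=[
    [[-0.2,2.8,-1.6,-7,0,0,1],[-0.2,3.0,-1.3,-7,0,0,1],[-0.2,3.1,-0.9,-7,0,0,1],[-0.2,3.2,-0.5,-7,0,0,1],[-0.2,3.2,-0.1,-7,0,0,1]],
  ],
)

```text
clock: 1.82
tcp_pos: [0.4496, 0.0957, 0.2713]
orientation: [0.701, 0.089, 0.701, -0.089]
wrist_force: [0.2, -0.3, 0.4]
finger_gap: 0.0856
```

Run:
```python
from h import *
to([.43,.1,.28]); snap('wrist','w1.png'); to([.43,.1,.28])
```

```text
pos [0.4496 0.0957 0.2713] shift cm [-0.87 -0.07 -2.  ] yaw y 75.51 xaxis [-1.e-04 -2.e-04 -1.e+00] t 1.82 F [ 0.2 -0.3  0.4] gap 0.0856 j [ 0.03  0.08 -0.15  1.34 -0.    0.29]
pos [0.4515 0.0998 0.2714] shift cm [-0.86 -0.49 -2.09] yaw y 76.05 xaxis [ 0.002   0.0033 -1.    ] t 1.87 F [2.1 3.1 0.1] gap 0.0854 j [ 0.04  0.08 -0.14  1.34  0.    0.28]
```

View pics/w1.png

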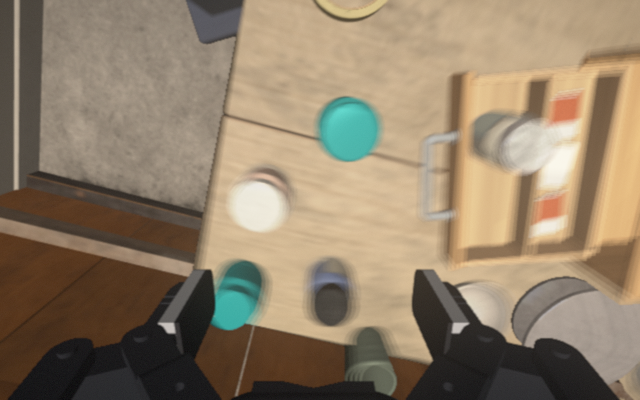

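Run:
```python
from h import *
rows([.46,.19,.25],-3.2,3)
```

```text
[[0.7, 3.0, -0.5, -1.1, 0, 0, 1], [0.7, 3.0, -0.4, -1.1, 0, 0, 1], [0.7, 3.0, -0.3, -1.1, 0, 0, 1]]
```

>>> drive_tool(
  plan=[
    [[0.7,3,-0.5,-1,0,0,1],[0.7,3,-0.4,-1,0,0,1],[0.7,3,-0.3,-1,0,0,1],[0,0,0,0,0,0,1],[0,0,0,0,0,0,1]],
  ],
)

```text
clock: 2.28
tcp_pos: [0.4588, 0.1854, 0.2493]
orientation: [0.703, 0.072, 0.704, -0.072]
wrist_force: [-1.3, -0.1, -0.4]
finger_gap: 0.0856
```

Run:
```python
from h import *
to([.4735,.2895,.2]); snap('wrist','w2.png'); to([.4735,.2895,.2])
```

```text
pos [0.4588 0.1854 0.2493] shift cm [ 4.92 10.5  -0.67] yaw y 78.3 xaxis [-1.8e-03 -7.0e-04 -1.0e+00] t 2.28 F [-1.3 -0.1 -0.4] gap 0.0856 j [ 0.22  0.15 -0.12  1.3  -0.    0.43]
pos [0.459  0.1845 0.2498] shift cm [ 4.97 10.58 -0.72] yaw y 78.22 xaxis [-1.2e-03 -8.0e-04 -1.0e+00] t 2.33 F [-0.  -0.7  1.6] gap 0.0856 j [ 0.22  0.15 -0.12  1.3  -0.    0.43]
```

View pics/w2.png

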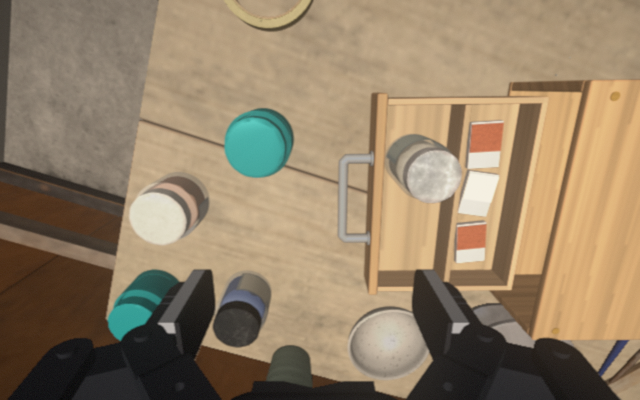

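Run:
```python
import cv2
a=cv2.imread('pics/w2.png'); cv2.imwrite('pics/w2a.png',cv2.resize(a[80:300,330:560],(690,660),interpolation=2)[:600]); cv2.imwrite('pics/w2b.png',cv2.resize(a[160:360,100:300],(600,600),interpolation=2))
```

```text
(no output)
```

View pics/w2a.png

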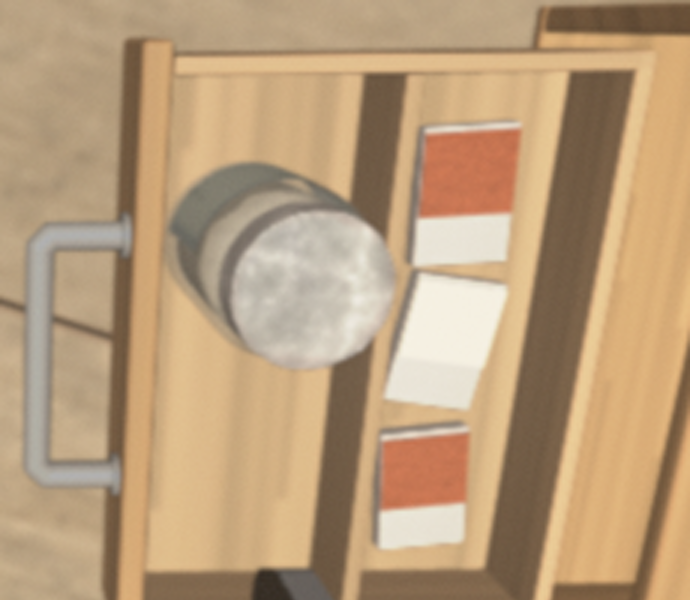

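View pics/w2b.png

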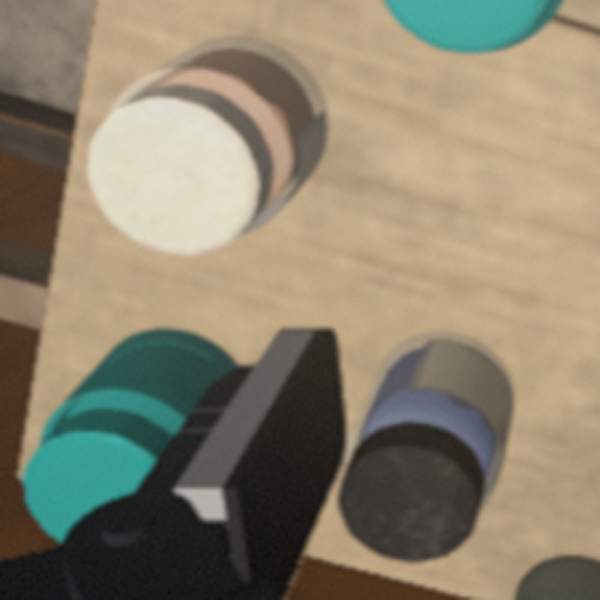

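Run:
```python
from h import *
A=lambda u,v:(330+u/3,80+v/3); B=lambda u,v:(100+u/3,160+v/3)
P={}
for n,a,z in [('tall',A(313,288),.099),('wide',B(175,175),.072),('mid',B(412,497),.079),('panInR',A(172,73),.051),('panInL',A(144,570),.051),('divTopR',A(405,75),.051),('divTopL',A(345,575),.051),('divFloR',A(362,75),.013),('divFloL',A(311,570),.013),('rwall1',A(180,73),.051),('rwall2',A(360,72),.051),('rwall3',A(640,68),.051),('lfloor1',A(150,572),.013),('lfloor2',A(310,570),.013),('h1',A(38,250),.036),('h2',A(35,460),.036),('hmid',A(37,357),.036)]:
    P[n]=back('wrist',a,z); print(n,P[n].round(4))
def ang(a,b): d=P[b]-P[a]; return np.degrees(np.arctan2(d[1],d[0]))
for a,b in [('panInR','panInL'),('divTopR','divTopL'),('divFloR','divFloL'),('rwall1','rwall3'),('lfloor1','lfloor2'),('h1','h2')]: print(a,b,ang(a,b))
```

```text
tall [0.4721 0.2897 0.099 ]
wide [0.4683 0.026  0.072 ]
mid [0.6021 0.0709 0.079 ]
panInR [0.4083 0.2671 0.051 ]
panInL [0.5824 0.2325 0.051 ]
divTopR [0.424  0.3391 0.051 ]
divTopL [0.5996 0.3053 0.051 ]
divFloR [0.426  0.3396 0.013 ]
divFloL [0.6191 0.3033 0.013 ]
rwall1 [0.4089 0.2695 0.051 ]
rwall2 [0.4202 0.3253 0.051 ]
rwall3 [0.437  0.4119 0.051 ]
lfloor1 [0.6066 0.2383 0.013 ]
lfloor2 [0.619  0.3029 0.013 ]
h1 [0.4591 0.2161 0.036 ]
h2 [0.5372 0.2009 0.036 ]
hmid [0.4976 0.2088 0.036 ]
panInR panInL -11.219600994984749
divTopR divTopL -10.916512512962868
divFloR divFloL -10.66193447603029
rwall1 rwall3 78.83049359385475
lfloor1 lfloor2 79.07497949813886
h1 h2 -11.023742744144835
```

Run:
```python
from h import *
rows([.473,.2895,.16],-0.8,4)
```

```text
[[2.2, 2.6, -0.2, -0.2, 0, 0, 1], [2.2, 2.6, -0.2, -0.2, 0, 0, 1], [2.2, 2.6, -0.2, -0.2, 0, 0, 1], [2.2, 2.6, -0.2, -0.2, 0, 0, 1]]
```

>>> drive_tool(
  plan=[
    [[2.2,2.6,-0.2,-0.2,0,0,1],[2.2,2.6,-0.2,-0.2,0,0,1],[2.2,2.6,-0.2,-0.2,0,0,1],[2.2,2.6,-0.2,-0.2,0,0,1],[0,0,0,0,0,0,1]],
  ],
)

```text
clock: 2.75
tcp_pos: [0.4711, 0.2889, 0.1581]
orientation: [0.702, 0.067, 0.706, -0.068]
wrist_force: [-0.5, -0.3, 0.1]
finger_gap: 0.0855
```

Run:
```python
from h import *
snap('wrist','w3.png');to([.473,.2895,.051])
```

```text
pos [0.4712 0.2874 0.1599] shift cm [10.89  0.27  0.17] yaw y 78.99 xaxis [-0.0041 -0.002  -1.    ] t 2.8 F [-0.1 -0.1  0.3] gap 0.0854 j [ 0.4   0.3  -0.14  1.13 -0.    0.59]
```

View pics/w3.png

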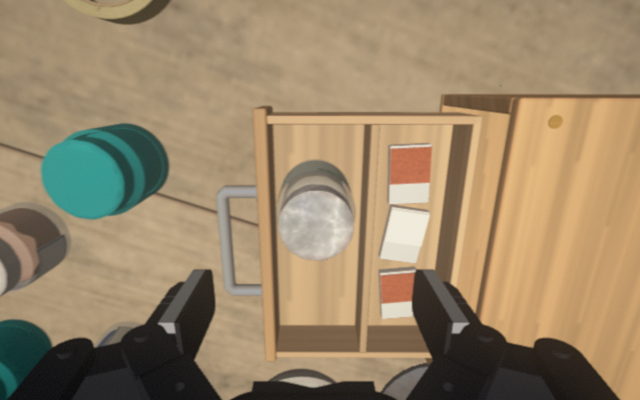

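>>> drive_tool(
  plan=[
    [[2.5,0.1,0,0,0,0,1],[2.5,0.1,0.1,0,0,0,1],[2.5,0,0.1,0,0,0,1],[2.0,0,0,0,0,0,1],[1.3,0,0,0,0,0,1]],
  ],
)

```text
clock: 3.22
tcp_pos: [0.4747, 0.2871, 0.0536]
orientation: [0.703, 0.069, 0.704, -0.069]
wrist_force: [0.4, 0.4, -0.3]
finger_gap: 0.0852
```

>>> drive_tool(
  plan=[
    [[0,0,0,0,0,0,0.9],[0,0,0,0,0,0,0.8],[0,0,0,0,0,0,0.7],[0,0,0,0,0,0,0.5],[0,0,0,0,0,0,0.4]],
  ],
  squeeze=30,
)

```text
clock: 3.63
tcp_pos: [0.4764, 0.2893, 0.0566]
orientation: [0.705, 0.069, 0.703, -0.068]
wrist_force: [-0.9, -2.7, 6.4]
finger_gap: 0.0541
```

>>> drive_tool(
  plan=[
    [[0,0,0,0,0,0,0.3],[0,0,0,0,0,0,0.3],[0,0,0,0,0,0,0.3],[0,0,0,0,0,0,0.3],[0,0,0,0,0,0,0.3]],
  ],
)

```text
clock: 4.05
tcp_pos: [0.4764, 0.2894, 0.0565]
orientation: [0.705, 0.068, 0.702, -0.068]
wrist_force: [-0.2, -1.7, 6.4]
finger_gap: 0.0538
```

Run:
```python
from h import *
snap('wrist','w4.png');snap('side','s4.png'); to([.4481,.2972,.054])
```

```text
pos [0.4764 0.2894 0.0565] shift cm [ 0.24  0.23 -2.93] yaw y 78.93 xaxis [ 3.9e-03  2.0e-04 -1.0e+00] t 4.15 F [ 0.1 -1.7  6. ] gap 0.0538 j [ 0.4   0.39 -0.29  0.88 -0.    0.6 ]
```

View pics/w4.png

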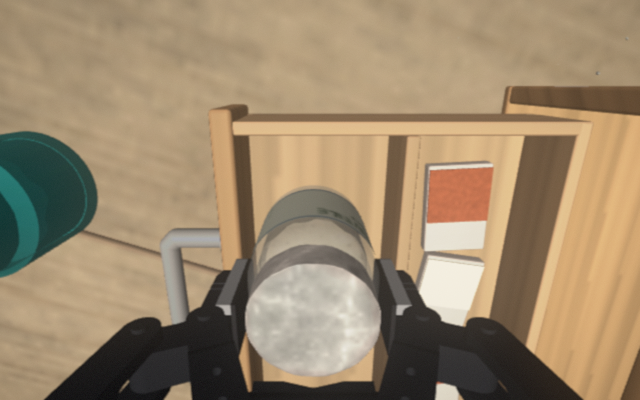

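View pics/s4.png

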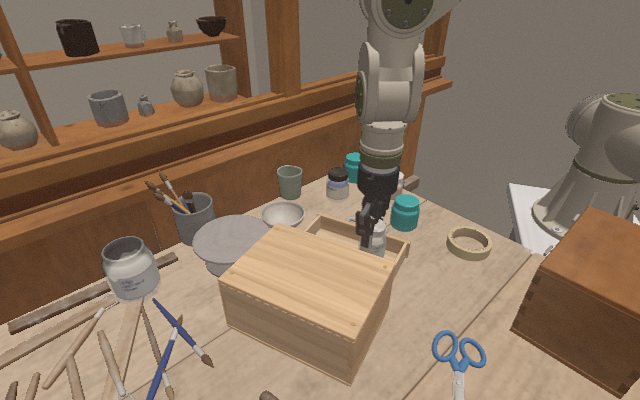

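>>> drive_tool(
  plan=[
    [[-0.3,0,0,0,0,0,0.3],[-0.3,0,0,0,0,0,0.3],[-0.3,0,0,0,0,0,0.3],[-0.3,0,0,0,0,0,0.3],[0,0,0,0,0,0,0.3]],
  ],
)

```text
clock: 4.57
tcp_pos: [0.4751, 0.2895, 0.0669]
orientation: [0.704, 0.068, 0.704, -0.068]
wrist_force: [0.3, 0.0, -2.7]
finger_gap: 0.0542
```

Run:
```python
from h import *
to([.4481,.2972,.064]);snap('wrist','w5.png')
```

```text
pos [0.4751 0.2895 0.0669] shift cm [ 0.29  0.24 -2.8 ] yaw y 78.95 xaxis [ 8.e-04  2.e-04 -1.e+00] t 4.57 F [ 0.3  0.  -2.7] gap 0.0542 j [ 0.4   0.38 -0.28  0.91 -0.    0.6 ]
```

View pics/w5.png

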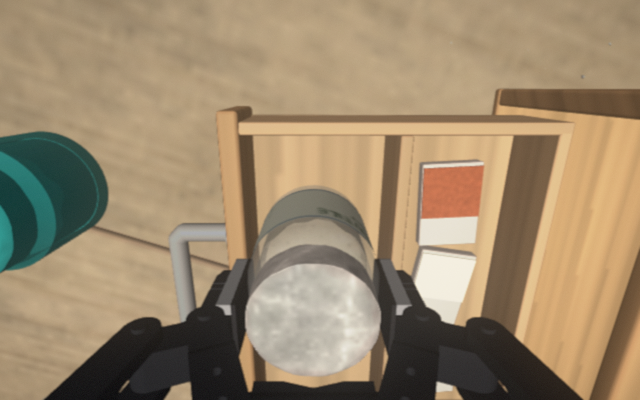

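```bash
cat >> h.py <<'E'
C=np.array([.5139,.2844]); U=np.array([.191,.9816]); W=np.array([.9816,-.191])
def wu(p): d=np.array(p)[:2]-C; return (W@d*1000).round(1),(U@d*1000).round(1)
E
python3 - <<'E'
from h import *
p=back('wrist',(314,319),.109); print(p,wu(p),wu(env.get_state()['tcp_pos']))
for z,pts in ((.051,[(243,134),(570,132),(410,134),(256,300)]),): 
  for a in pts: q=back('wrist',a,z); print(a,wu(q))
E
```

```text
[0.46817763 0.29136915 0.109     ] (np.float64(-46.2), np.float64(-1.9)) (np.float64(-39.2), np.float64(-2.5))
(243, 134) (np.float64(-101.5), np.float64(-33.8))
(570, 132) (np.float64(-102.3), np.float64(113.5))
(410, 134) (np.float64(-101.4), np.float64(41.5))
(256, 300) (np.float64(-14.2), np.float64(-32.6))
```

Run:
```python
import cv2
a=cv2.imread('pics/w5.png'); cv2.imwrite('pics/w5a.png',cv2.resize(a[90:310,160:480],(800,550),interpolation=2))
a=cv2.imread('pics/w3.png'); cv2.imwrite('pics/w3a.png',cv2.resize(a[90:370,220:480],(557,600),interpolation=2))
```

```text
(no output)
```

View pics/w5a.png

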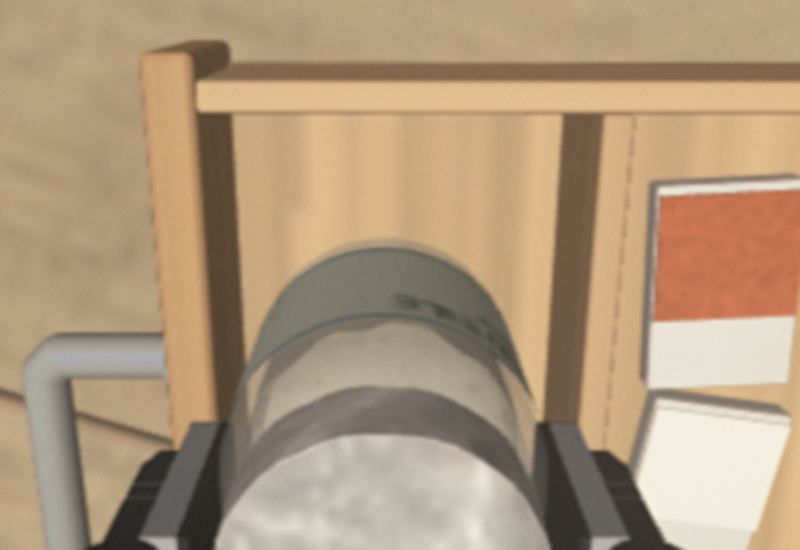

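View pics/w3a.png

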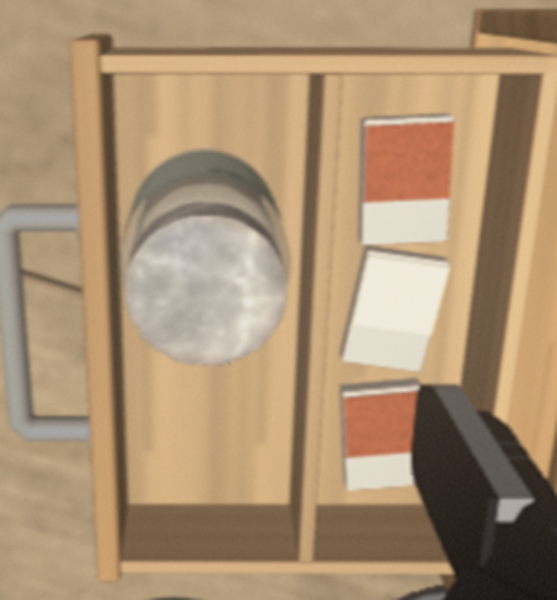

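>>> drive_tool(
  plan=[
    [[0,0.1,-0.6,0,0,0,0.3],[0,0.1,-0.6,0,0,0,0.3],[0,0,-0.6,0,0,0,0.3],[0,0,-0.5,0,0,0,0.3],[0,0,0,0,0,0,0.3]],
  ],
)

```text
clock: 5.03
tcp_pos: [0.4507, 0.2957, 0.066]
orientation: [0.703, 0.067, 0.704, -0.068]
wrist_force: [1.4, -0.6, -2.3]
finger_gap: 0.0541
```

>>> drive_tool(
  plan=[
    [[0.3,0,0,0,0,0,0.3],[0.3,0,0,0,0,0,0.3],[0.2,0,0,0,0,0,0.3],[0.1,0,0,0,0,0,0.3],[0,0,0,0,0,0,0.3]],
  ],
)

```text
clock: 5.45
tcp_pos: [0.4526, 0.2955, 0.0569]
orientation: [0.704, 0.068, 0.704, -0.068]
wrist_force: [1.0, -0.8, -2.8]
finger_gap: 0.0539
```

Run:
```python
from h import *
snap('wrist','w6.png');to([.4481,.2972,.0565])
```

```text
pos [0.4527 0.2955 0.057 ] shift cm [ 0.05  0.08 -0.49] yaw y 78.93 xaxis [-2.e-04 -3.e-04 -1.e+00] t 5.5 F [ 0.2 -1.1 -1.8] gap 0.0543 j [ 0.43  0.36 -0.33  0.88 -0.    0.62]
```

View pics/w6.png

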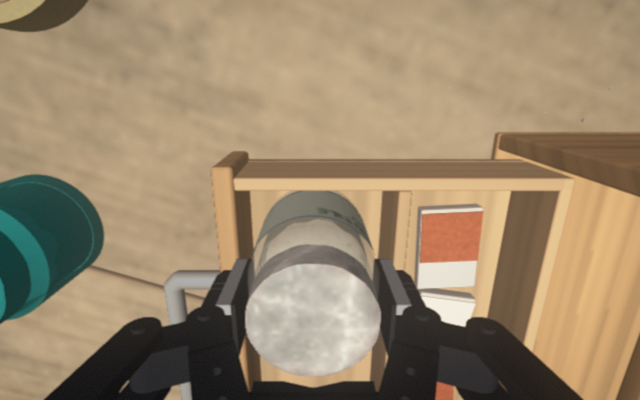

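Run:
```python
from h import *
for a,z in [((314,319),.0995),((400,190),.051),((243,190),.051),((400,189),.051),((312,191),.014)]: print(wu(back('wrist',a,z)))
print(wu(env.get_state()['tcp_pos']))
```

```text
(np.float64(-69.2), np.float64(-0.1))
(np.float64(-100.9), np.float64(38.4))
(np.float64(-101.0), np.float64(-31.7))
(np.float64(-101.4), np.float64(38.3))
(np.float64(-89.4), np.float64(-1.1))
(np.float64(-62.2), np.float64(-0.8))
```

>>> drive_tool(
  plan=[
    [[0.1,0,0,0,0,0,0.3],[0.1,0,0,0,0,0,0.3],[0,0,0,0,0,0,0.3],[0,0,0,0,0,0,0.3],[0,0,0,0,0,0,0.3]],
  ],
)

```text
clock: 5.92
tcp_pos: [0.4529, 0.2958, 0.0566]
orientation: [0.704, 0.068, 0.703, -0.068]
wrist_force: [-2.8, -1.2, 7.4]
finger_gap: 0.054
```

>>> drive_tool(
  plan=[
    [[-0.1,0,0,0,0,0,0.7],[0,0,0,0,0,0,0.9],[0,0,0,0,0,0,1],[0,0,0,0,0,0,1],[0,0,0,0,0,0,1]],
  ],
)

```text
clock: 6.33
tcp_pos: [0.4527, 0.2956, 0.0562]
orientation: [0.704, 0.068, 0.704, -0.068]
wrist_force: [0.2, 0.7, -0.1]
finger_gap: 0.085
```

>>> drive_tool(
  plan=[
    [[-1,0,0,0,0,0,1],[-2,0,0,0,0,0,1],[-3,0,0,0,0,0,1],[-3,0,0,0,0,0,1],[-3,0,0,0,0,0,1]],
  ],
)

```text
clock: 6.75
tcp_pos: [0.4523, 0.2955, 0.178]
orientation: [0.704, 0.068, 0.704, -0.068]
wrist_force: [0.3, -0.1, -0.4]
finger_gap: 0.0851
```

Run:
```python
from h import *
snap('side','s7.png'); snap('wrist','w7.png');rows([.603,.0715,.18],0,6)
```

```text
[[0.0, -3.2, 3.1, 0.0, 0, 0, 1], [0.0, -3.2, 3.1, 0.0, 0, 0, 1], [0.0, -3.2, 3.1, 0.0, 0, 0, 1], [0.0, -3.2, 3.1, 0.0, 0, 0, 1], [0.0, -3.2, 3.1, 0.0, 0, 0, 1]]
[[0.0, -3.2, 3.1, 0.0, 0, 0, 1]]
```

View pics/w7.png

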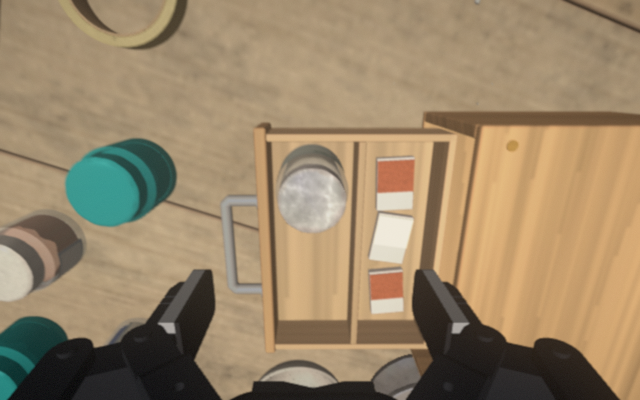

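>>> drive_tool(
  plan=[
    [[0,-3.2,3.1,0,0,0,1],[0,-3.2,3.1,0,0,0,1],[0,-3.2,3.1,0,0,0,1],[0,-3.2,3.1,0,0,0,1],[0,-3.2,3.1,0,0,0,1]],
  ],
)

```text
clock: 7.27
tcp_pos: [0.5667, 0.1194, 0.1763]
orientation: [0.704, 0.068, 0.704, -0.068]
wrist_force: [0.6, 1.2, 0.0]
finger_gap: 0.0853
```

>>> drive_tool(
  plan=[
    [[0,-3.2,3.1,0,0,0,1],[0,0,0,0,0,0,1],[0,0,0,0,0,0,1],[0,0,0,0,0,0,1],[0,0,0,0,0,0,1]],
  ],
)

```text
clock: 7.68
tcp_pos: [0.588, 0.087, 0.1761]
orientation: [0.703, 0.068, 0.704, -0.068]
wrist_force: [-1.0, -0.2, 0.3]
finger_gap: 0.0855
```

Run:
```python
from h import *
snap('wrist','w8.png');to([.603,.0715,.036])
```

```text
pos [0.588  0.0873 0.1763] shift cm [14.02 -1.27  1.78] yaw y 79.04 xaxis [-7.e-04  1.e-04 -1.e+00] t 7.73 F [0.2 0.1 0.4] gap 0.0851 j [ 0.01  0.37 -0.01  1.19  0.    0.2 ]
```

View pics/w8.png

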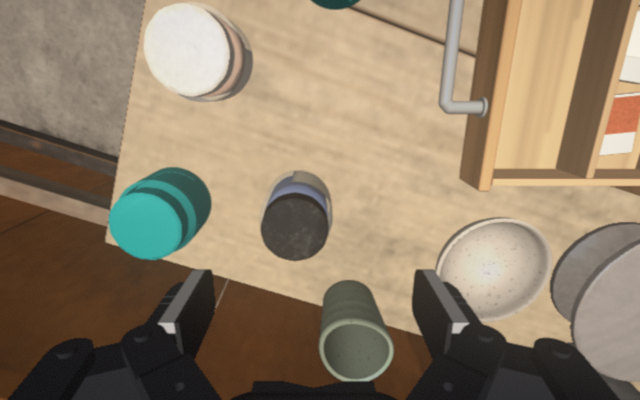

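Run:
```python
from h import *
p=back('wrist',(295,226),.079);print(p); print(back('wrist',(188,50),.072)); to([p[0],p[1],.036])
```

```text
[0.60149073 0.07122269 0.079     ]
[0.46922778 0.02716621 0.072     ]
pos [0.588  0.0873 0.1763] shift cm [14.03 -1.32  1.64] yaw y 79.04 xaxis [-7.e-04  1.e-04 -1.e+00] t 7.73 F [0.2 0.1 0.4] gap 0.0851 j [ 0.01  0.37 -0.01  1.19  0.    0.2 ]
```

>>> drive_tool(
  plan=[
    [[0.5,-0.7,0.8,0,0,0,1],[1,-0.6,0.8,0,0,0,1],[2.5,0,0,0,0,0,1],[2.5,0,0,0,0,0,1],[2.5,0,0,0,0,0,1]],
  ],
)

```text
clock: 8.15
tcp_pos: [0.6026, 0.07, 0.0848]
orientation: [0.704, 0.068, 0.704, -0.068]
wrist_force: [-0.0, -0.2, -1.1]
finger_gap: 0.0856
```

>>> drive_tool(
  plan=[
    [[2.2,0,0,0,0,0,1],[1.5,0,0,0,0,0,1],[0.9,0,0,0,0,0,1],[0,0,0,0,0,0,1],[0,0,0,0,0,0,1]],
  ],
)

```text
clock: 8.57
tcp_pos: [0.602, 0.0702, 0.0398]
orientation: [0.704, 0.068, 0.704, -0.068]
wrist_force: [0.9, -0.5, -0.6]
finger_gap: 0.0853
```

Run:
```python
from h import *
snap('wrist','w9.png');to([.6015,.0712,.04])
```

```text
pos [0.6028 0.0702 0.0408] shift cm [ 0.08  0.07 -0.14] yaw y 78.95 xaxis [ 9.e-04 -1.e-04 -1.e+00] t 8.62 F [0.  0.4 1. ] gap 0.0853 j [-0.02  0.49 -0.17  0.9  -0.    0.18]
```

View pics/w9.png

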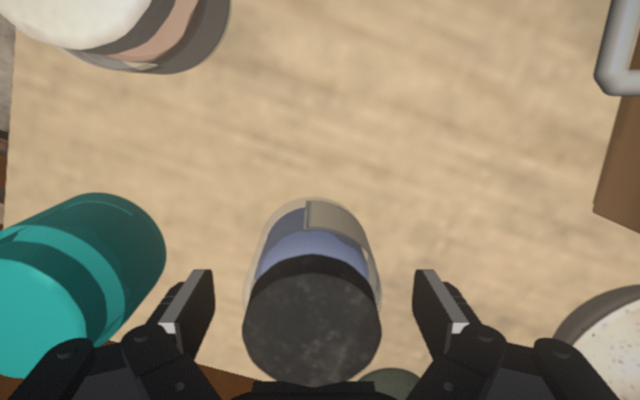

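Run:
```python
from h import *
print(back('wrist',(312,320),.079))
```

```text
[0.59940141 0.07078006 0.079     ]
```

>>> drive_tool(
  plan=[
    [[0,0.1,-0.2,0,0,0,0.9],[0,0,0,0,0,0,0.8],[0,0,0,0,0,0,0.7],[0,0,0,0,0,0,0.5],[0,0,0,0,0,0,0.4]],
  ],
)

```text
clock: 9.03
tcp_pos: [0.6012, 0.0715, 0.0417]
orientation: [0.705, 0.068, 0.703, -0.068]
wrist_force: [-1.7, -0.6, 6.9]
finger_gap: 0.0546
```

>>> drive_tool(
  plan=[
    [[0,0,0,0,0,0,0.3],[0,0,0,0,0,0,0.3],[-0.2,0,0,0,0,0,0.3],[-0.5,0,0,0,0,0,0.3],[-1,0,0,0,0,0,0.3]],
  ],
)

```text
clock: 9.45
tcp_pos: [0.599, 0.0717, 0.0563]
orientation: [0.703, 0.068, 0.705, -0.068]
wrist_force: [-0.1, 0.5, -2.7]
finger_gap: 0.0544
```

Run:
```python
from h import *
rows([.509,.2854,.15],0,8,.3)
```

```text
[[-1.2, 2.4, -1.6, 0.0, 0, 0, 0.3], [-1.2, 2.4, -1.6, 0.0, 0, 0, 0.3], [-1.2, 2.4, -1.6, 0.0, 0, 0, 0.3], [-1.2, 2.4, -1.6, 0.0, 0, 0, 0.3], [-1.2, 2.4, -1.6, 0.0, 0, 0, 0.3]]
[[-1.2, 2.4, -1.6, 0.0, 0, 0, 0.3], [-1.2, 2.4, -1.6, 0.0, 0, 0, 0.3], [-1.2, 2.4, -1.6, 0.0, 0, 0, 0.3]]
```

>>> drive_tool(
  plan=[
    [[-1.8,0,0,0,0,0,0.3],[-2.6,1.2,-0.8,0,0,0,0.3],[-2.4,2.2,-1.4,0,0,0,0.3],[-1.5,2.4,-1.6,0,0,0,0.3],[-0.8,2.4,-1.6,0,0,0,0.3]],
  ],
)

```text
clock: 9.87
tcp_pos: [0.5641, 0.1632, 0.1517]
orientation: [0.705, 0.069, 0.702, -0.068]
wrist_force: [-0.3, 0.8, -2.0]
finger_gap: 0.0546
```

>>> drive_tool(
  plan=[
    [[0,2.4,-1.6,0,0,0,0.3],[0,2.4,-1.6,0,0,0,0.3],[0,2.4,-1.6,0,0,0,0.3],[0,2.1,-1.4,0,0,0,0.3],[0,0.8,-0.6,0,0,0,0.3]],
  ],
)

```text
clock: 10.28
tcp_pos: [0.5141, 0.2774, 0.149]
orientation: [0.704, 0.067, 0.704, -0.067]
wrist_force: [0.5, -0.4, -2.1]
finger_gap: 0.0548
```

Run:
```python
from h import *
to([.509,.2854,.085])
```

```text
pos [0.5141 0.2774 0.149 ] shift cm [ 6.4   0.68 -0.65] yaw y 79.12 xaxis [-2.0e-04  1.1e-03 -1.0e+00] t 10.28 F [ 0.5 -0.4 -2.1] gap 0.0548 j [ 0.36  0.37 -0.08  1.12  0.    0.55]
```

>>> drive_tool(
  plan=[
    [[0,0.4,-0.3,0,0,0,0.3],[1,0.3,-0.3,0,0,0,0.3],[1.5,0,0,0,0,0,0.3],[1,0,0,0,0,0,0.3],[0,0,0,0,0,0,0.3]],
  ],
)

```text
clock: 10.7
tcp_pos: [0.5097, 0.2809, 0.1102]
orientation: [0.702, 0.068, 0.705, -0.07]
wrist_force: [-0.6, -0.4, -1.5]
finger_gap: 0.0544
```

Run:
```python
from h import *
a=snap('wrist','w10.png');to([.509,.2854,.085]);snap('scene','c10.png'); cv2.imwrite('pics/w10a.png',cv2.resize(a[60:400,160:500,::-1],(600,600),interpolation=2))
```

```text
pos [0.5103 0.2812 0.1114] shift cm [ 2.64  0.4  -0.2 ] yaw y 78.86 xaxis [-0.0034 -0.0017 -1.    ] t 10.75 F [-0.2  0.5 -1.6] gap 0.0549 j [ 0.37  0.39 -0.14  1.04 -0.    0.56]
```

View pics/w10a.png

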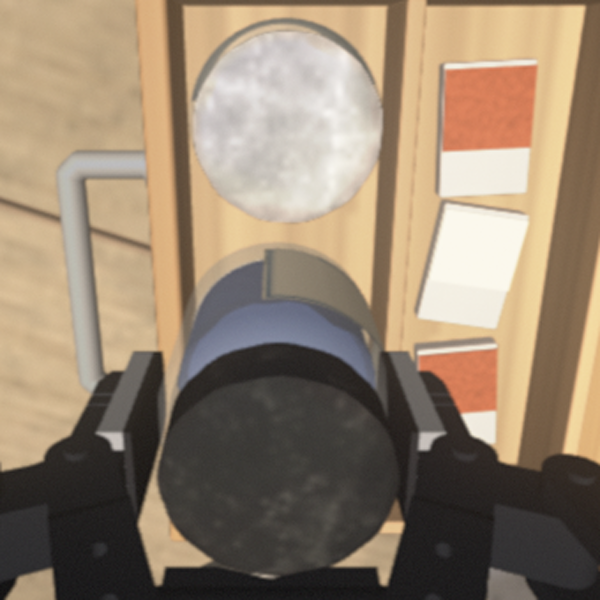

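View pics/c10.png

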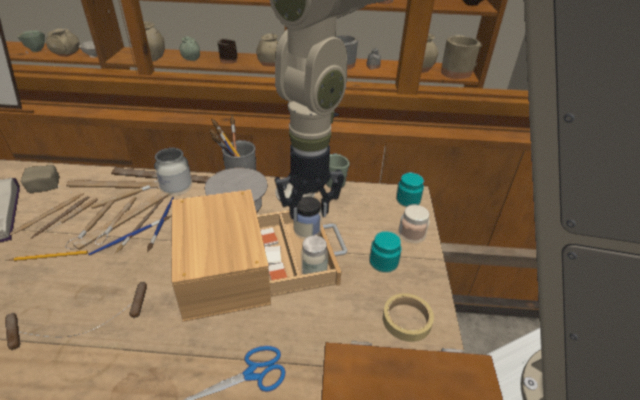

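Run:
```python
from h import *
f=lambda u,v:(160+u/1.765,60+v/1.765)
print('tall',wu(back('wrist',f(288,125),.099)),'mid',wu(back('wrist',f(280,475),.1487)),'tcp',wu(env.get_state()['tcp_pos']))
for n,a,z in [('pan',(168,10),.051),('panfl',(185,10),.013),('div',(406,10),.051),('divfl',(388,10),.013),('div',(392,300),.051),('divfl',(372,300),.013),('midbottomfar',(272,243),.07)]: print(n,wu(back('wrist',f(*a),z)))
a=cv2.imread('pics/w10.png')
cv2.imwrite('pics/w10b.png',cv2.resize(a[60:180,230:410],(800,533),interpolation=2))
```

```text
tall (np.float64(-66.2), np.float64(1.6)) mid (np.float64(-0.1), np.float64(-0.9)) tcp (np.float64(-2.3), np.float64(-3.3))
pan (np.float64(-95.8), np.float64(-34.7))
panfl (np.float64(-97.8), np.float64(-34.4))
div (np.float64(-95.6), np.float64(39.3))
divfl (np.float64(-97.6), np.float64(40.4))
div (np.float64(2.0), np.float64(40.9))
divfl (np.float64(18.2), np.float64(40.4))
midbottomfar (np.float64(-25.8), np.float64(-2.5))
```

View pics/w10b.png

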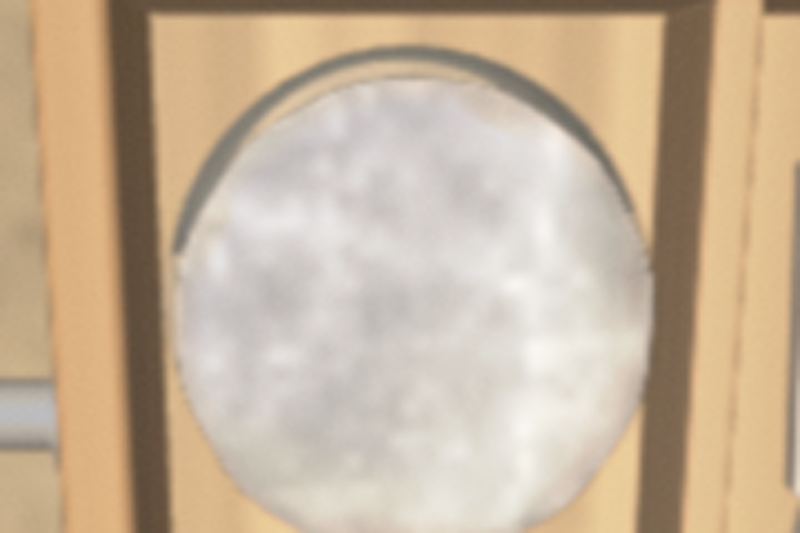

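>>> drive_tool(
  plan=[
    [[0,0.2,-0.1,0,0,0,0.3],[0,0.2,-0.1,0,0,0,0.3],[1,0,0,0,0,0,0.3],[1,0,0,0,0,0,0.3],[0,0,0,0,0,0,0.3]],
  ],
)

```text
clock: 11.22
tcp_pos: [0.5085, 0.2864, 0.0908]
orientation: [0.703, 0.068, 0.705, -0.069]
wrist_force: [0.1, -0.3, -2.1]
finger_gap: 0.0548
```

Run:
```python
from h import *
a=snap('wrist','w11.png');to([.509,.2854,.0547]); cv2.imwrite('pics/w11a.png',cv2.resize(a[60:400,160:500,::-1],(600,600),interpolation=2))
```

```text
pos [0.5086 0.2864 0.0915] shift cm [ 3.68 -0.09  0.07] yaw y 78.95 xaxis [-0.003  -0.0014 -1.    ] t 11.27 F [ 0.  -0.  -1.6] gap 0.0543 j [ 0.38  0.41 -0.17  1.   -0.    0.57]
```

View pics/w11a.png

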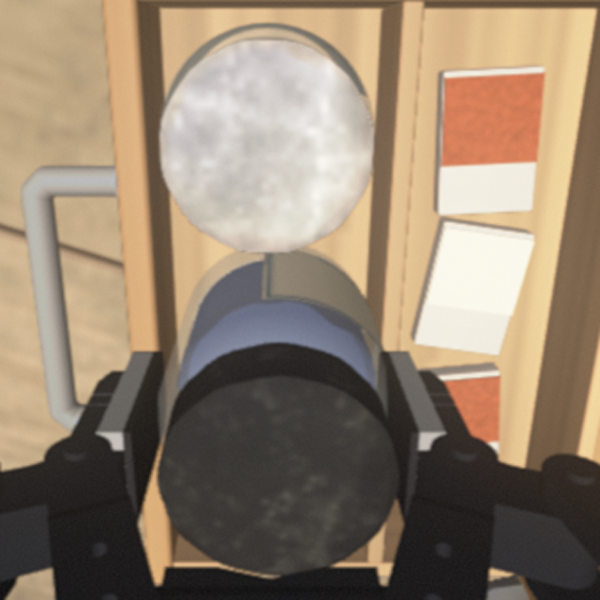

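>>> drive_tool(
  plan=[
    [[1,0,0,0,0,0,0.3],[1,0,0,0,0,0,0.3],[0.8,0,0,0,0,0,0.3],[0.3,0,0,0,0,0,0.3],[0,0,0,0,0,0,0.3]],
  ],
)

```text
clock: 11.68
tcp_pos: [0.5089, 0.2865, 0.0607]
orientation: [0.703, 0.068, 0.705, -0.069]
wrist_force: [0.7, 0.6, -2.7]
finger_gap: 0.0549
```

>>> drive_tool(
  plan=[
    [[0.1,0,0,0,0,0,0.3],[0.1,0,0,0,0,0,0.3],[0.1,0,0,0,0,0,0.3],[0,0,0,0,0,0,0.3],[0,0,0,0,0,0,0.3]],
  ],
)

```text
clock: 12.1
tcp_pos: [0.5101, 0.287, 0.0595]
orientation: [0.704, 0.068, 0.704, -0.068]
wrist_force: [0.0, 0.5, -2.2]
finger_gap: 0.0545
```

>>> drive_tool(
  plan=[
    [[0.1,0,0,0,0,0,0.3],[0.1,0,0,0,0,0,0.3],[0.1,0,0,0,0,0,0.3],[0,0,0,0,0,0,0.3],[0,0,0,0,0,0,0.3]],
  ],
)

```text
clock: 12.52
tcp_pos: [0.5099, 0.2869, 0.0561]
orientation: [0.704, 0.068, 0.704, -0.068]
wrist_force: [0.8, -0.7, -1.9]
finger_gap: 0.0544
```

>>> drive_tool(
  plan=[
    [[0.1,0,0,0,0,0,0.3],[0.1,0,0,0,0,0,0.3],[0,0,0,0,0,0,0.3],[0,0,0,0,0,0,0.3],[0,0,0,0,0,0,0.3]],
  ],
)

```text
clock: 12.93
tcp_pos: [0.5101, 0.287, 0.0547]
orientation: [0.704, 0.068, 0.704, -0.068]
wrist_force: [-1.2, -0.3, 3.4]
finger_gap: 0.0542
```

Seated on the floor (force reversed at the expected height). Release and rise.

>>> drive_tool(
  plan=[
    [[-0.1,0,0,0,0,0,0.7],[0,0,0,0,0,0,0.9],[0,0,0,0,0,0,1],[0,0,0,0,0,0,1],[0,0,0,0,0,0,1]],
  ],
)

```text
clock: 13.35
tcp_pos: [0.51, 0.2869, 0.0551]
orientation: [0.704, 0.068, 0.704, -0.068]
wrist_force: [-0.4, 0.3, 0.3]
finger_gap: 0.0854
```

>>> drive_tool(
  plan=[
    [[-1,0,0,0,0,0,1],[-2,0,0,0,0,0,1],[-3,0,0,0,0,0,1],[-3,0,0,0,0,0,1],[-3,0,0,0,0,0,1]],
  ],
)

```text
clock: 13.77
tcp_pos: [0.5097, 0.2868, 0.1771]
orientation: [0.704, 0.068, 0.704, -0.068]
wrist_force: [0.1, 0.2, -0.8]
finger_gap: 0.0852
```

Run:
```python
from h import *
a=snap('wrist','w12.png');to([.4685,.028,.18]); rows([.4685,.028,.18],0,8)
cv2.imwrite('pics/w12a.png',cv2.resize(a[60:360,220:480,::-1],(520,600),interpolation=2))
```

```text
pos [0.5127 0.2881 0.184 ] shift cm [  0.27 -26.37   0.65] yaw y 78.95 xaxis [ 0.0091  0.0035 -1.    ] t 13.82 F [2.1 0.7 4.6] gap 0.0851 j [ 0.38  0.35 -0.02  1.19 -0.    0.57]
[[0.0, -3.3, 0.1, 0.0, 0, 0, 1], [0.0, -3.3, 0.1, 0.0, 0, 0, 1], [0.0, -3.3, 0.1, 0.0, 0, 0, 1], [0.0, -3.3, 0.1, 0.0, 0, 0, 1], [0.0, -3.3, 0.1, 0.0, 0, 0, 1]]
[[0.0, -3.3, 0.1, 0.0, 0, 0, 1], [0.0, -3.3, 0.1, 0.0, 0, 0, 1], [0.0, -3.3, 0.1, 0.0, 0, 0, 1]]
```

View pics/w12a.png

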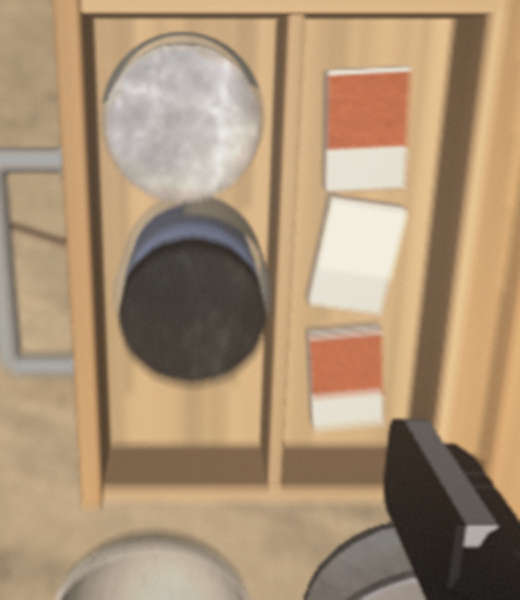

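Run:
```python
from h import *
import h
m=env.camera_model('wrist');K=np.array(m['camera_matrix'])
T=np.eye(4);T[:3,:3]=R.from_quat([.068,.704,-.068,.704]).as_matrix();T[:3,3]=[.5097,.2868,.1771]
E=np.linalg.inv(T@np.array(m['T_tool_cam'])); h.cam=lambda n:(K,E)
for n,a,z in [('tall',(184,120),.099),('mid',(193,310),.092),('nearfl',(180,17),.013),('nearfl?',(180,14),.051),('farfl',(180,446),.013),('fartop',(180,487),.051)]:
  print(n,wu(back('wrist',(220+a[0]/2,60+a[1]/2),z)))
```

```text
tall (np.float64(-67.3), np.float64(1.2))
mid (np.float64(-1.6), np.float64(4.2))
nearfl (np.float64(-101.0), np.float64(-0.7))
nearfl? (np.float64(-100.4), np.float64(-0.4))
farfl (np.float64(101.8), np.float64(-1.3))
fartop (np.float64(99.7), np.float64(-1.0))
```

>>> drive_tool(
  plan=[
    [[2.5,0,0,0,0,0,1],[3,0,0,0,0,0,1],[3,0,0,0,0,0,1],[2.5,0,0,0,0,0,1],[1.0,0,0,0,0,0,1]],
  ],
)

```text
clock: 14.23
tcp_pos: [0.5078, 0.286, 0.0522]
orientation: [0.702, 0.067, 0.705, -0.069]
wrist_force: [-1.0, -0.1, -0.5]
finger_gap: 0.0858
```

>>> drive_tool(
  plan=[
    [[0,0,0,0,0,0,0.8],[0,0,0,0,0,0,0.6],[0,0,0,0,0,0,0.4],[0,0,0,0,0,0,0.3],[0,0,0,0,0,0,0.3]],
  ],
)

```text
clock: 14.65
tcp_pos: [0.5115, 0.2876, 0.0573]
orientation: [0.705, 0.069, 0.703, -0.068]
wrist_force: [0.3, 0.3, 4.1]
finger_gap: 0.0544
```

>>> drive_tool(
  plan=[
    [[-0.3,0,0,0,0,0,0.3],[-0.2,0,0,0,0,0,0.3],[0,0,0,0,0,0,0.3],[0,-0.1,-0.2,0,0,0,0.3],[0,-0.1,-0.2,0,0,0,0.3]],
  ],
)

```text
clock: 15.07
tcp_pos: [0.5054, 0.2856, 0.0601]
orientation: [0.704, 0.068, 0.704, -0.068]
wrist_force: [-0.7, 0.2, -1.2]
finger_gap: 0.0544
```

>>> drive_tool(
  plan=[
    [[0.1,0,0,0,0,0,0.3],[0.1,0,0,0,0,0,0.3],[0.1,0,0,0,0,0,0.3],[0.1,0,0,0,0,0,0.3],[0,0,0,0,0,0,0.3]],
  ],
)

```text
clock: 15.48
tcp_pos: [0.5056, 0.2858, 0.0573]
orientation: [0.704, 0.068, 0.704, -0.068]
wrist_force: [-3.5, -0.1, 7.0]
finger_gap: 0.0544
```

>>> drive_tool(
  plan=[
    [[0,0,0,0,0,0,0.3],[0,0,0,0,0,0,0.3],[0,0,0,0,0,0,0.3],[0,0,0,0,0,0,0.3],[0,0,0,0,0,0,0.3]],
  ],
)

```text
clock: 15.9
tcp_pos: [0.5056, 0.2858, 0.0572]
orientation: [0.704, 0.068, 0.704, -0.068]
wrist_force: [-3.2, -1.2, 6.4]
finger_gap: 0.0544
```

Seated; release and go for jar_wide.

>>> drive_tool(
  plan=[
    [[-0.1,0,0,0,0,0,0.7],[0,0,0,0,0,0,0.9],[0,0,0,0,0,0,1],[0,0,0,0,0,0,1],[0,0,0,0,0,0,1]],
  ],
)

```text
clock: 16.32
tcp_pos: [0.5057, 0.2857, 0.0571]
orientation: [0.704, 0.068, 0.704, -0.068]
wrist_force: [-0.5, -0.3, -0.0]
finger_gap: 0.0855
```

>>> drive_tool(
  plan=[
    [[-1,0,0,0,0,0,1],[-2.5,0,0,0,0,0,1],[-3.5,0,0,0,0,0,1],[-3.5,0,0,0,0,0,1],[-1,-1.5,0,0,0,0,1]],
  ],
)

```text
clock: 16.73
tcp_pos: [0.5058, 0.2735, 0.1786]
orientation: [0.707, 0.069, 0.701, -0.066]
wrist_force: [1.6, 0.9, 0.4]
finger_gap: 0.0851
```

Run:
```python
from h import *
a=snap('wrist','w13.png');to([.4685,.028,.18]); rows([.4685,.03,.18],0,7)
cv2.imwrite('pics/w13a.png',cv2.resize(a[60:360,220:480,::-1],(520,600),interpolation=2))
```

```text
pos [0.5051 0.2703 0.1786] shift cm [ -0.21 -24.48   1.05] yaw y 78.96 xaxis [ 0.0083  0.0015 -1.    ] t 16.78 F [-0.8 -1.8  0.4] gap 0.0857 j [ 0.35  0.32 -0.07  1.17 -0.    0.54]
[[-0.0, -3.5, 0.1, 0.0, 0, 0, 1], [-0.0, -3.5, 0.1, 0.0, 0, 0, 1], [-0.0, -3.5, 0.1, 0.0, 0, 0, 1], [-0.0, -3.5, 0.1, 0.0, 0, 0, 1], [-0.0, -3.5, 0.1, 0.0, 0, 0, 1]]
[[-0.0, -3.5, 0.1, 0.0, 0, 0, 1], [-0.0, -3.5, 0.1, 0.0, 0, 0, 1]]
```

View pics/w13a.png

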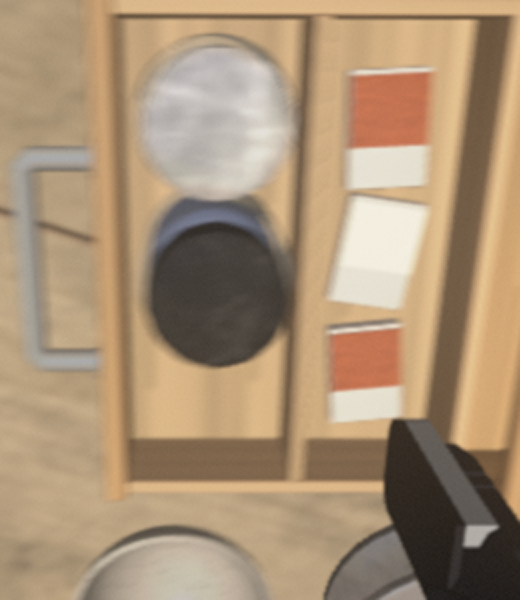

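>>> drive_tool(
  plan=[
    [[0,-3.5,0.1,0,0,0,1],[0,-3.5,0.2,0,0,0,1],[0,-3.5,0.1,0,0,0,1],[0,-3.5,0.2,0,0,0,1],[0,-3.5,0.1,0,0,0,1]],
  ],
)

```text
clock: 17.2
tcp_pos: [0.4753, 0.0964, 0.1721]
orientation: [0.704, 0.068, 0.704, -0.068]
wrist_force: [0.8, -0.8, 0.3]
finger_gap: 0.0855
```

>>> drive_tool(
  plan=[
    [[0,-3.5,0.2,0,0,0,1],[0,-2,0.1,0,0,0,1],[0,-1,0,0,0,0,1],[0,0,0,0,0,0,1],[0,0,0,0,0,0,1]],
  ],
)

```text
clock: 17.62
tcp_pos: [0.4665, 0.0336, 0.1722]
orientation: [0.704, 0.069, 0.704, -0.068]
wrist_force: [0.1, 0.5, 0.1]
finger_gap: 0.0857
```

Run:
```python
from h import *
a=snap('wrist','w14.png');to([.4685,.028,.04])
```

```text
pos [0.4666 0.0342 0.1722] shift cm [13.22 -0.58  0.3 ] yaw y 78.95 xaxis [ 0.e+00  5.e-04 -1.e+00] t 17.67 F [-0.7  0.3 -0. ] gap 0.0854 j [-0.1   0.14 -0.33  1.11  0.    0.09]
```

View pics/w14.png

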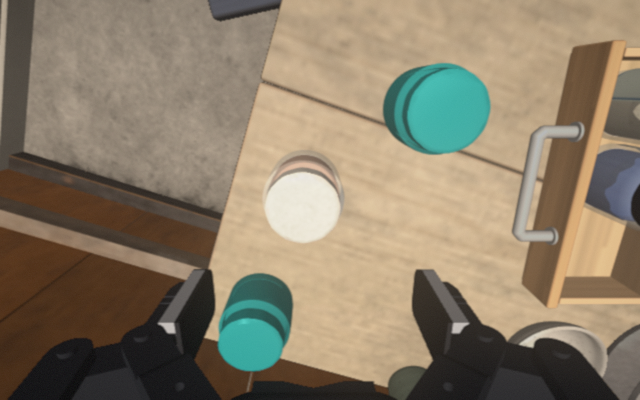

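Run:
```python
from h import *
p=back('wrist',(303,205),.072);print(p); to([p[0],p[1],.04])
m=env.camera_model('wrist');K=np.array(m['camera_matrix']);T=np.array(m['T_tool_cam'])
for y in (.0272,.0425):
  for x in (0,-.005,-.01,-.015,-.02):
    c=np.linalg.inv(T)@[x,y,-.011,1];u=K@c[:3];c=np.linalg.inv(T)@[x,-y,-.011,1];v=K@c[:3];print(y,x,(v[:2]/v[2]).round(0),(u[:2]/u[2]).round(0))
a=cv2.imread('pics/w6.png');b=cv2.imread('pics/w14.png')
cv2.imwrite('pics/t.png',np.hstack([cv2.resize(a[240:400,190:270],(320,600),interpolation=2),cv2.resize(b[240:400,140:230],(360,600),interpolation=2)]))
```

```text
[0.46605117 0.02701955 0.072     ]
pos [0.4666 0.0342 0.1722] shift cm [13.22 -0.72  0.08] yaw y 78.95 xaxis [ 0.e+00  5.e-04 -1.e+00] t 17.67 F [-0.7  0.3 -0. ] gap 0.0854 j [-0.1   0.14 -0.33  1.11  0.    0.09]
0.0272 0 [253. 252.] [372. 252.]
0.0272 -0.005 [251. 257.] [374. 257.]
0.0272 -0.01 [249. 263.] [376. 263.]
0.0272 -0.015 [247. 269.] [378. 269.]
0.0272 -0.02 [244. 275.] [380. 275.]
0.0425 0 [219. 252.] [406. 252.]
0.0425 -0.005 [216. 257.] [409. 257.]
0.0425 -0.01 [213. 263.] [412. 263.]
0.0425 -0.015 [210. 269.] [415. 269.]
0.0425 -0.02 [206. 275.] [418. 275.]
```

View pics/t.png

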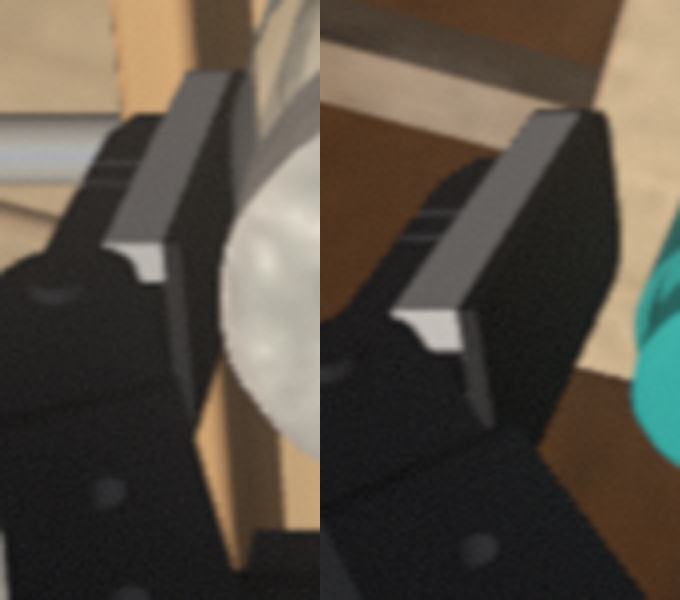

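>>> drive_tool(
  plan=[
    [[0.5,-0.4,0,0,0,0,1],[1.5,-0.3,0.1,0,0,0,1],[2.8,0,0,0,0,0,1],[2.8,0,0,0,0,0,1],[2.8,0,0,0,0,0,1]],
  ],
)

```text
clock: 18.08
tcp_pos: [0.4665, 0.0275, 0.0672]
orientation: [0.704, 0.067, 0.703, -0.067]
wrist_force: [-0.1, 0.5, -0.5]
finger_gap: 0.0855
```

>>> drive_tool(
  plan=[
    [[1.7,0,0,0,0,0,1],[1.0,0,0,0,0,0,1],[0.5,0,0,0,0,0,1],[0,0,0,0,0,0,1],[0,0,0,0,0,0,1]],
  ],
)

```text
clock: 18.5
tcp_pos: [0.4664, 0.0271, 0.0363]
orientation: [0.704, 0.068, 0.704, -0.068]
wrist_force: [0.8, 0.1, 0.5]
finger_gap: 0.0852
```

Run:
```python
from h import *
a=snap('wrist','w15.png');to([.466,.027,.036])
```

```text
pos [0.4668 0.0269 0.0368] shift cm [ 0.08 -0.   -0.08] yaw y 78.99 xaxis [ 1.e-03 -1.e-04 -1.e+00] t 18.55 F [ 0.3 -0.8 -0.3] gap 0.0854 j [-0.11  0.27 -0.54  0.77 -0.    0.08]
```

View pics/w15.png

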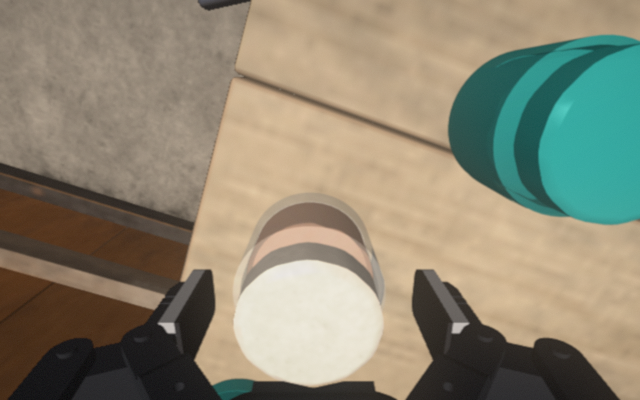

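>>> drive_tool(
  plan=[
    [[0,0,0,0,0,0,0.9],[0,0,0,0,0,0,0.8],[0,0,0,0,0,0,0.7],[0,0,0,0,0,0,0.5],[0,0,0,0,0,0,0.4]],
  ],
  squeeze=40,
)

```text
clock: 18.97
tcp_pos: [0.467, 0.0262, 0.0377]
orientation: [0.705, 0.068, 0.703, -0.068]
wrist_force: [-1.8, -0.3, 8.6]
finger_gap: 0.0627
```

>>> drive_tool(
  plan=[
    [[0,0,0,0,0,0,0.4],[0,0,0,0,0,0,0.4],[0,0,0,0,0,0,0.4],[-0.2,0,0,0,0,0,0.4],[-0.5,0,0,0,0,0,0.4]],
  ],
)

```text
clock: 19.38
tcp_pos: [0.4655, 0.0265, 0.0431]
orientation: [0.703, 0.068, 0.704, -0.068]
wrist_force: [-0.2, -0.5, -2.9]
finger_gap: 0.0623
```

>>> drive_tool(
  plan=[
    [[-1,0,0,0,0,0,0.4],[-1,0,0,0,0,0,0.4],[-1,0,0,0,0,0,0.4],[0,0,0,0,0,0,0.4],[0,0,0,0,0,0,0.4]],
  ],
)

```text
clock: 19.8
tcp_pos: [0.4666, 0.0264, 0.0736]
orientation: [0.704, 0.068, 0.703, -0.068]
wrist_force: [-0.1, 0.9, -3.1]
finger_gap: 0.0627
```

Run:
```python
from h import *
a=snap('wrist','w16.png');t=C+.0605*W+.001*U; print(t); to([*t,.15]);
```

```text
[0.5734778 0.2738261]
pos [0.4661 0.0265 0.0731] shift cm [-7.69 26.34  5.8 ] yaw y 78.94 xaxis [-0. -0. -1.] t 19.85 F [-0.7  0.2 -3.5] gap 0.0626 j [-0.12  0.22 -0.49  0.86 -0.    0.08]
```

View pics/w16.png

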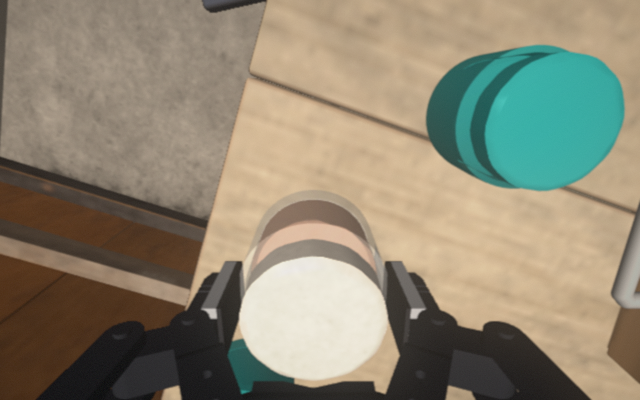

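>>> drive_tool(
  plan=[
    [[-2,0,0,0,0,0,0.4],[-3,1,0.3,0,0,0,0.4],[-2.2,2.2,0.6,0,0,0,0.4],[-0.5,3,0.7,0,0,0,0.4],[0,3.2,0.7,0,0,0,0.4]],
  ],
)

```text
clock: 20.27
tcp_pos: [0.5084, 0.1147, 0.152]
orientation: [0.705, 0.069, 0.703, -0.069]
wrist_force: [1.4, -0.0, -3.0]
finger_gap: 0.0628
```

>>> drive_tool(
  plan=[
    [[0,3.2,0.7,0,0,0,0.4],[0,3.2,0.7,0,0,0,0.4],[0,3.2,0.7,0,0,0,0.4],[0,3.2,0.7,0,0,0,0.4],[0,2,0.4,0,0,0,0.4]],
  ],
)

```text
clock: 20.68
tcp_pos: [0.567, 0.2563, 0.1487]
orientation: [0.703, 0.068, 0.704, -0.067]
wrist_force: [1.1, -1.1, -3.1]
finger_gap: 0.0626
```

Run:
```python
from h import *
to([.5735,.2738,.12]);
```

```text
pos [0.567  0.2563 0.1487] shift cm [2.87 1.84 0.31] yaw y 79.04 xaxis [-1.e-03  5.e-04 -1.e+00] t 20.68 F [ 1.1 -1.1 -3.1] gap 0.0626 j [0.3  0.44 0.03 1.16 0.   0.49]
```

>>> drive_tool(
  plan=[
    [[0.5,1,0.2,0,0,0,0.4],[1,0.6,0.1,0,0,0,0.4],[1.5,0,0,0,0,0,0.4],[0.5,0,0,0,0,0,0.4],[0,0,0,0,0,0,0.4]],
  ],
)

```text
clock: 21.1
tcp_pos: [0.5703, 0.267, 0.1121]
orientation: [0.702, 0.067, 0.706, -0.069]
wrist_force: [0.5, -0.1, -3.8]
finger_gap: 0.063
```

Run:
```python
from h import *
to([.5735,.2738,.09]); a=snap('wrist','w17.png');to([.5735,.2738,.09]);snap('scene','c17.png'); cv2.imwrite('pics/w17a.png',cv2.resize(a[60:400,160:500,::-1],(600,600),interpolation=2))
b=cv2.imread('pics/c17.png');cv2.imwrite('pics/c17a.png',cv2.resize(b[150:310,230:390],(600,600),interpolation=2))
```

```text
pos [0.5703 0.267  0.1121] shift cm [2.21 0.74 0.2 ] yaw y 78.89 xaxis [-0.0058 -0.0023 -1.    ] t 21.1 F [ 0.5 -0.1 -3.8] gap 0.063 j [ 0.31  0.48 -0.    1.09 -0.    0.5 ]
pos [0.5711 0.2672 0.1135] shift cm [2.35 0.7  0.11] yaw y 78.88 xaxis [-0.0037 -0.0015 -1.    ] t 21.15 F [-0.5  0.6 -2.9] gap 0.0628 j [ 0.31  0.48 -0.    1.1  -0.    0.5 ]
```

View pics/w17a.png

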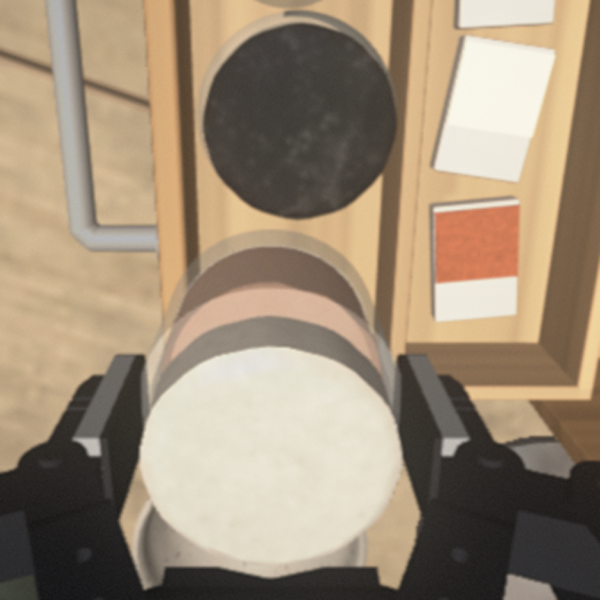

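View pics/c17a.png

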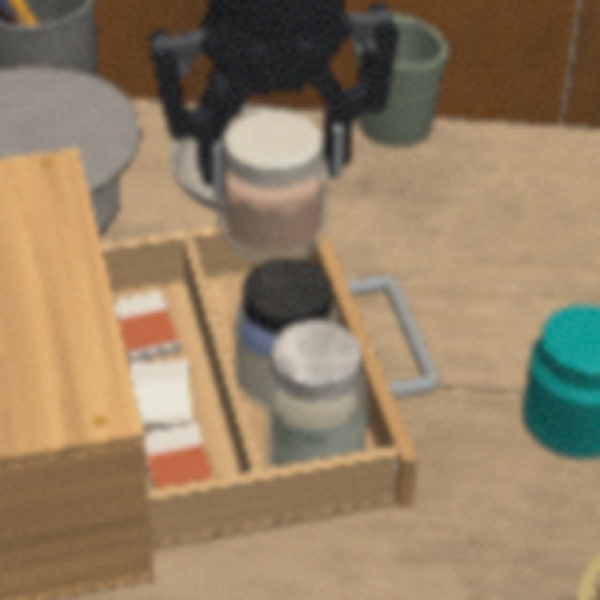

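Run:
```python
from h import *
f=lambda u,v:(160+u/1.765,60+v/1.765)
print('tcp',wu(env.get_state()['tcp_pos']))
for n,a,z in [('mid',(300,120),.092),('wide',(271,455),.148),('widebotfar',(272,231),.0765),('farwalltop',(490,384),.051),('panIn',(184,150),.051),('panfl',(196,150),.013),('div',(410,150),.051),('divfl',(387,150),.013)]: print(n,wu(back('wrist',f(*a),z)))
for n in ('mid',):pass
g=lambda u,v:(230+u/3.75,150+v/3.75)
for n,a,z in [('tall',(317,352),.099),('mid',(291,290),.092),('wide',(273,140),.148),('farwalltop-out',(320,243),.051),('nearpanelcorner',(413,452),.051)]: print('scene',n,wu(back('scene',g(*a),z)))
```

```text
tcp (np.float64(60.2), np.float64(-5.5))
mid (np.float64(-3.9), np.float64(2.9))
wide (np.float64(59.7), np.float64(-4.9))
widebotfar (np.float64(31.5), np.float64(-4.6))
farwalltop (np.float64(100.4), np.float64(79.0))
panIn (np.float64(10.6), np.float64(-34.2))
panfl (np.float64(16.7), np.float64(-34.8))
div (np.float64(10.7), np.float64(42.0))
divfl (np.float64(16.8), np.float64(41.4))
scene tall (np.float64(-68.6), np.float64(0.8))
scene mid (np.float64(-10.1), np.float64(0.6))
scene wide (np.float64(57.0), np.float64(-4.6))
scene farwalltop-out (np.float64(72.1), np.float64(-38.8))
scene nearpanelcorner (np.float64(-107.7), np.float64(-43.7))
```

>>> drive_tool(
  plan=[
    [[0.2,0.4,0.1,0,0,0,0.4],[0.5,0.4,0.1,0,0,0,0.4],[0.5,0,0.1,0,0,0,0.4],[0.3,0,0,0,0,0,0.4],[0,0,0,0,0,0,0.4]],
  ],
)

```text
clock: 21.62
tcp_pos: [0.5765, 0.2757, 0.0992]
orientation: [0.703, 0.068, 0.704, -0.068]
wrist_force: [-0.1, -0.5, -2.9]
finger_gap: 0.0629
```

>>> drive_tool(
  plan=[
    [[0,0,0,0,0,0,0.4],[0,0,0,0,0,0,0.4],[0,0,0,0,0,0,0.4],[0,0,0,0,0,0,0.4],[0,0,0,0,0,0,0.4]],
  ],
)

```text
clock: 22.03
tcp_pos: [0.5772, 0.2759, 0.1005]
orientation: [0.704, 0.068, 0.704, -0.068]
wrist_force: [0.2, -0.2, -2.7]
finger_gap: 0.0627
```

Run:
```python
from h import *
a=snap('wrist','w18.png');to([.5735,.2738,.051]);snap('side','s18.png'); cv2.imwrite('pics/w18a.png',cv2.resize(a[60:400,160:500,::-1],(600,600),interpolation=2))
b=cv2.imread('pics/s18.png');cv2.imwrite('pics/s18a.png',cv2.resize(b[150:290,270:430],(686,600),interpolation=2))
```

```text
pos [0.5772 0.2759 0.1005] shift cm [ 4.95 -0.27 -0.32] yaw y 78.94 xaxis [ 3.e-04 -0.e+00 -1.e+00] t 22.08 F [ 0.9 -0.7 -2.9] gap 0.0625 j [ 0.32  0.5   0.    1.07 -0.    0.51]
```

View pics/w18a.png

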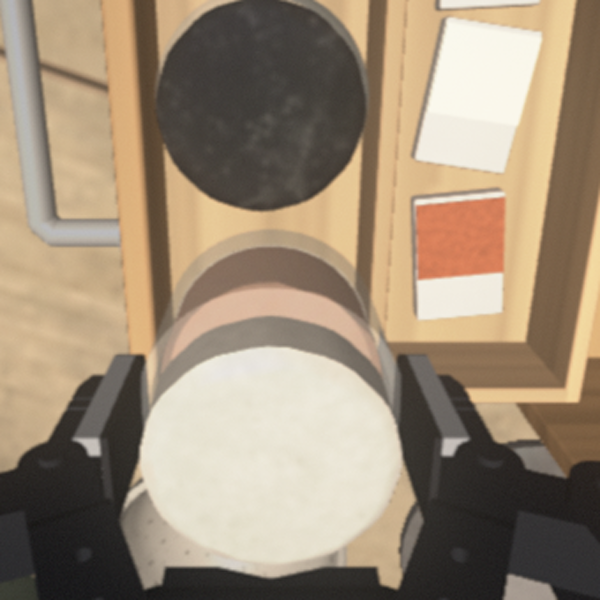

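View pics/s18a.png

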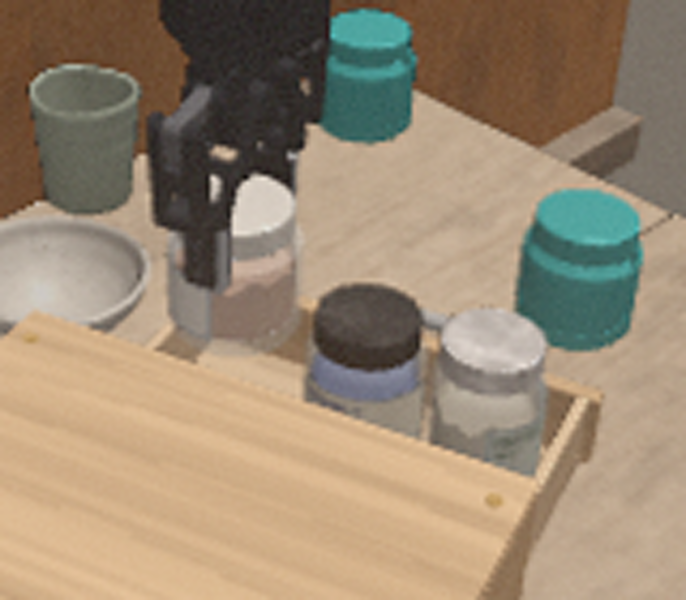

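Run:
```python
from h import *
a=cv2.imread('pics/w18.png');cv2.imwrite('pics/w18b.png',cv2.resize(a[100:280,200:420],(733,600),interpolation=2))
f=lambda u,v:(160+u/1.765,60+v/1.765)
print('tcp',wu(env.get_state()['tcp_pos']))
for n,a,z in [('mid',(262,104),.092),('wide',(271,455),.135),('farwalltop',(480,387),.051)]: print(n,wu(back('wrist',f(*a),z)))
```

```text
tcp (np.float64(63.8), np.float64(3.7))
mid (np.float64(-5.8), np.float64(2.1))
wide (np.float64(62.2), np.float64(4.2))
farwalltop (np.float64(96.7), np.float64(79.0))
```

View pics/w18b.png

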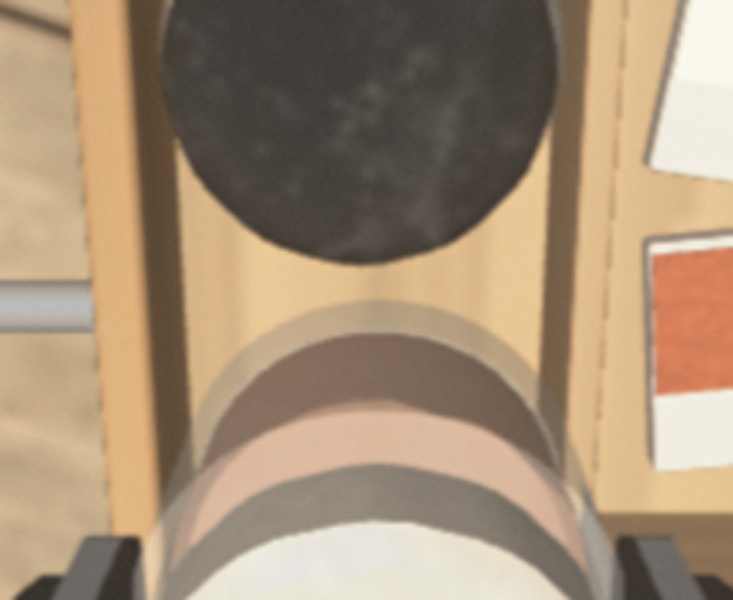

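>>> drive_tool(
  plan=[
    [[0,-0.2,-0.15,0,0,0,0.4],[0.5,0,0,0,0,0,0.4],[0.7,0,0,0,0,0,0.4],[0.5,0,0,0,0,0,0.4],[0,0,0,0,0,0,0.4]],
  ],
)

```text
clock: 22.55
tcp_pos: [0.574, 0.2737, 0.0812]
orientation: [0.703, 0.068, 0.705, -0.069]
wrist_force: [-1.1, -0.0, -3.2]
finger_gap: 0.0628
```

Run:
```python
from h import *
a=snap('wrist','w19.png');to([.5735,.2738,.051]); cv2.imwrite('pics/w19a.png',cv2.resize(a[100:400,160:480,::-1],(640,600),interpolation=2))
```

```text
pos [0.5743 0.2739 0.0819] shift cm [ 3.09 -0.02 -0.07] yaw y 78.94 xaxis [-2.3e-03 -9.0e-04 -1.0e+00] t 22.6 F [ 0.2 -0.2 -2.9] gap 0.0628 j [ 0.32  0.51 -0.03  1.03 -0.    0.51]
```

View pics/w19a.png

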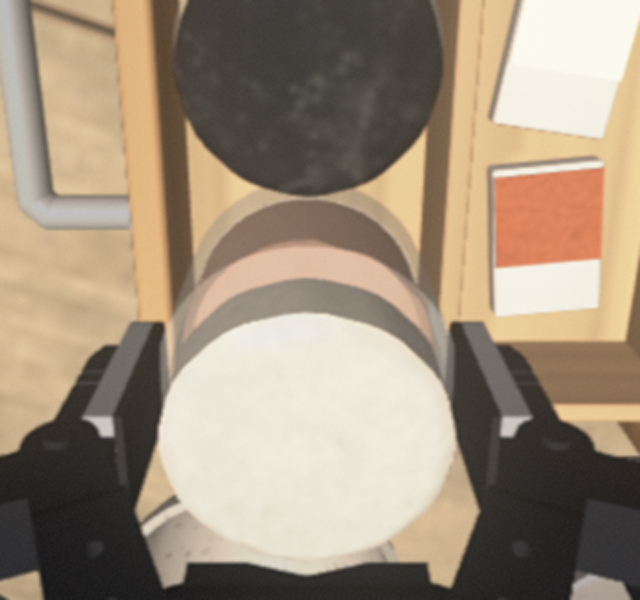

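>>> drive_tool(
  plan=[
    [[0.5,0,0,0,0,0,0.4],[0.5,0,0,0,0,0,0.4],[0.5,0,0,0,0,0,0.4],[0,0,0,0,0,0,0.4],[0,0,0,0,0,0,0.4]],
  ],
)

```text
clock: 23.02
tcp_pos: [0.5749, 0.274, 0.0676]
orientation: [0.703, 0.068, 0.704, -0.068]
wrist_force: [-0.3, 0.3, -2.3]
finger_gap: 0.0627
```

>>> drive_tool(
  plan=[
    [[0.5,0,0,0,0,0,0.4],[0.4,0,0,0,0,0,0.4],[0.2,0,0,0,0,0,0.4],[0,0,0,0,0,0,0.4],[0,0,0,0,0,0,0.4]],
  ],
)

```text
clock: 23.43
tcp_pos: [0.5751, 0.2741, 0.057]
orientation: [0.704, 0.068, 0.704, -0.068]
wrist_force: [-1.1, -0.4, -2.7]
finger_gap: 0.0627
```

>>> drive_tool(
  plan=[
    [[0.2,0,0,0,0,0,0.4],[0.1,0,0,0,0,0,0.4],[0.1,0,0,0,0,0,0.4],[0,0,0,0,0,0,0.4],[0,0,0,0,0,0,0.4]],
  ],
)

```text
clock: 23.85
tcp_pos: [0.5752, 0.2742, 0.0532]
orientation: [0.704, 0.068, 0.704, -0.068]
wrist_force: [0.0, -0.3, -3.5]
finger_gap: 0.0625
```

>>> drive_tool(
  plan=[
    [[0.1,0,0,0,0,0,0.4],[0.1,0,0,0,0,0,0.4],[0,0,0,0,0,0,0.4],[0,0,0,0,0,0,0.4],[0,0,0,0,0,0,0.4]],
  ],
)

```text
clock: 24.27
tcp_pos: [0.5752, 0.2742, 0.0512]
orientation: [0.704, 0.068, 0.704, -0.068]
wrist_force: [-0.0, -0.3, -3.0]
finger_gap: 0.0631
```

>>> drive_tool(
  plan=[
    [[0.1,0,0,0,0,0,0.4],[0,0,0,0,0,0,0.4],[0,0,0,0,0,0,0.4],[0,0,0,0,0,0,0.4],[0,0,0,0,0,0,0.4]],
  ],
)

```text
clock: 24.68
tcp_pos: [0.5754, 0.2743, 0.0508]
orientation: [0.704, 0.068, 0.704, -0.068]
wrist_force: [-2.7, -0.6, 4.2]
finger_gap: 0.0624
```

>>> drive_tool(
  plan=[
    [[0.1,0,0,0,0,0,0.4],[0,0,0,0,0,0,0.4],[0,0,0,0,0,0,0.4],[0,0,0,0,0,0,0.4],[0,0,0,0,0,0,0.4]],
  ],
)

```text
clock: 25.1
tcp_pos: [0.5754, 0.2744, 0.0507]
orientation: [0.704, 0.068, 0.703, -0.068]
wrist_force: [-5.6, -0.0, 9.0]
finger_gap: 0.0624
```

>>> drive_tool(
  plan=[
    [[-0.2,0,0,0,0,0,0.8],[0,0,0,0,0,0,0.9],[0,0,0,0,0,0,1],[0,0,0,0,0,0,1],[0,0,0,0,0,0,1]],
  ],
)

```text
clock: 25.52
tcp_pos: [0.5753, 0.2741, 0.0509]
orientation: [0.704, 0.068, 0.704, -0.068]
wrist_force: [-0.4, 0.2, -1.0]
finger_gap: 0.0856
```

>>> drive_tool(
  plan=[
    [[-1,0,0,0,0,0,1],[-2.5,0,-0.5,0,0,0,1],[-3.5,0,-1.5,0,0,0,1],[-3.5,0,-1.5,0,0,0,1],[-1,0,-1,0,0,0,1]],
  ],
)

```text
clock: 25.93
tcp_pos: [0.5325, 0.2839, 0.1726]
orientation: [0.706, 0.069, 0.701, -0.067]
wrist_force: [1.1, 0.3, 0.4]
finger_gap: 0.0855
```

Run:
```python
from h import *
a=snap('wrist','w20.png');b=snap('scene','c20.png'); to([.4981,.15,.18])
cv2.imwrite('pics/c20a.png',cv2.resize(b[150:310,230:390,::-1],(600,600),interpolation=2))
```

```text
pos [0.5317 0.284  0.1704] shift cm [ -1.01 -13.79  -0.74] yaw y 79.01 xaxis [ 0.0058  0.0023 -1.    ] t 26.03 F [-0.3 -0.6 -0.6] gap 0.0854 j [ 0.36  0.38 -0.    1.18  0.    0.55]
```

View pics/w20.png

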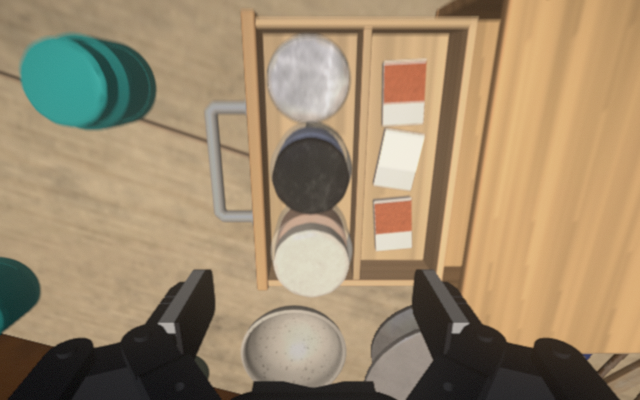

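View pics/c20a.png

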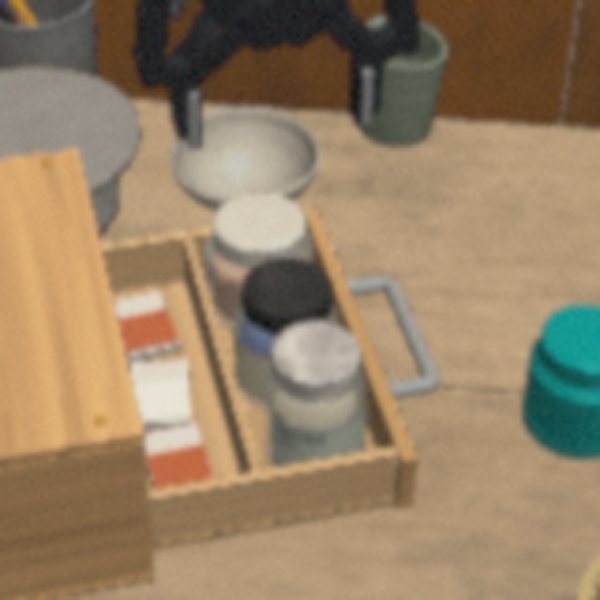

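Run:
```python
from h import *
to([.489,.168,.17])
for n,a,z in [('tall',(309,79),.099),('mid',(312,174),.092),('wide',(312,260),.085),('hm',(216,160),.036),('pan',(261,160),.051)]: print(n,wu(back('wrist',a,z)))
```

```text
pos [0.5317 0.284  0.1704] shift cm [-1.00e-02 -1.22e+01 -1.99e+00] yaw y 79.01 xaxis [ 0.0058  0.0023 -1.    ] t 26.03 F [-0.3 -0.6 -0.6] gap 0.0854 j [ 0.36  0.38 -0.    1.18  0.    0.55]
tall (np.float64(-68.7), np.float64(1.1))
mid (np.float64(-10.2), np.float64(2.8))
wide (np.float64(56.6), np.float64(2.8))
hm (np.float64(-7.7), np.float64(-74.8))
pan (np.float64(-10.8), np.float64(-36.2))
```

>>> drive_tool(
  plan=[
    [[0,-2,-0.4,0,0,0,0.7],[0,-3,-0.5,0,0,0,0.4],[0,-3,-0.4,0,0,0,0.2],[0,-2.5,-0.3,0,0,0,0],[0,-1,0,0,0,0,0]],
  ],
)

```text
clock: 26.45
tcp_pos: [0.4915, 0.1704, 0.1648]
orientation: [0.703, 0.068, 0.705, -0.069]
wrist_force: [-0.3, -0.4, 0.1]
finger_gap: 0.0255
```

>>> drive_tool(
  plan=[
    [[0,0,0,0,0,0,0],[0,0,0,0,0,0,0],[2,0,0,0,0,0,0],[2,0,0,0,0,0,0],[0,0,0,0,0,0,0]],
  ],
)

```text
clock: 26.87
tcp_pos: [0.4916, 0.1736, 0.1226]
orientation: [0.702, 0.067, 0.706, -0.068]
wrist_force: [-1.2, -1.1, -0.4]
finger_gap: 0.0
```

Run:
```python
from h import *
snap('wrist','w21.png');to([.489,.168,.022])
```

```text
pos [0.4921 0.1737 0.1242] shift cm [10.22 -0.6  -0.15] yaw y 79.01 xaxis [-4.3e-03 -6.0e-04 -1.0e+00] t 26.92 F [-0.3  0.6 -0.1] gap -0.0003 j [ 0.19  0.27 -0.28  1.02  0.    0.38]
```

View pics/w21.png

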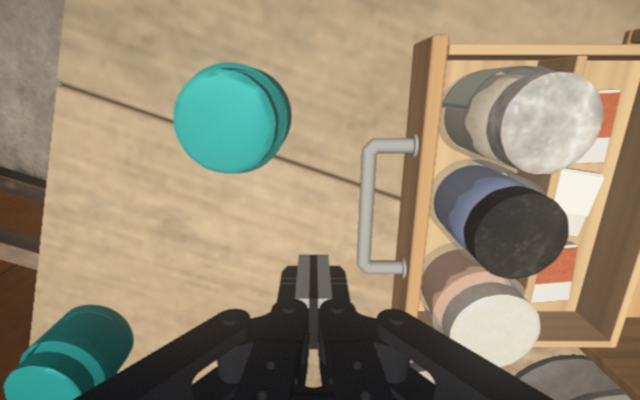

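>>> drive_tool(
  plan=[
    [[0,0,0.5,-7,0,0,0],[0,0,0.5,-7,0,0,0],[0,0,0,-7,0,0,0],[0,0,0,-7,0,0,0],[0,0,0,-7,0,0,0]],
  ],
)

```text
clock: 27.33
tcp_pos: [0.5043, 0.1726, 0.1274]
orientation: [0.692, -0.149, 0.691, 0.149]
wrist_force: [0.9, 0.2, -0.0]
finger_gap: -0.0
```

>>> drive_tool(
  plan=[
    [[0,0,0,-7,0,0,0],[0,0,0,-7,0,0,0],[0,0,0,-7,0,0,0],[0,0,0,-7,0,0,0],[0,0,0,-7,0,0,0]],
  ],
)

```text
clock: 27.75
tcp_pos: [0.5042, 0.1727, 0.1275]
orientation: [0.615, -0.35, 0.614, 0.35]
wrist_force: [0.1, 0.0, -0.5]
finger_gap: -0.0002
```

>>> drive_tool(
  plan=[
    [[0,0,0,-7,0,0,0],[0,0,0,-7,0,0,0],[0,0,0,-6,0,0,0],[0,0,0,0,0,0,0],[0,0,0,0,0,0,0]],
  ],
)

```text
clock: 28.17
tcp_pos: [0.504, 0.1724, 0.1271]
orientation: [0.547, -0.449, 0.546, 0.449]
wrist_force: [-1.4, 0.4, -0.3]
finger_gap: 0.0005
```

Run:
```python
from h import *
snap('wrist','w22.png');t=C+.013*W-.115*U;to([*t,.022])
```

```text
pos [0.5038 0.1723 0.1269] shift cm [10.49 -0.14 -0.3 ] yaw y 168.81 xaxis [ 1.1e-03  2.0e-04 -1.0e+00] t 28.22 F [ 0.2 -0.1 -0. ] gap -0.0003 j [ 0.18  0.29 -0.25  1.03 -0.   -1.2 ]
```

View pics/w22.png

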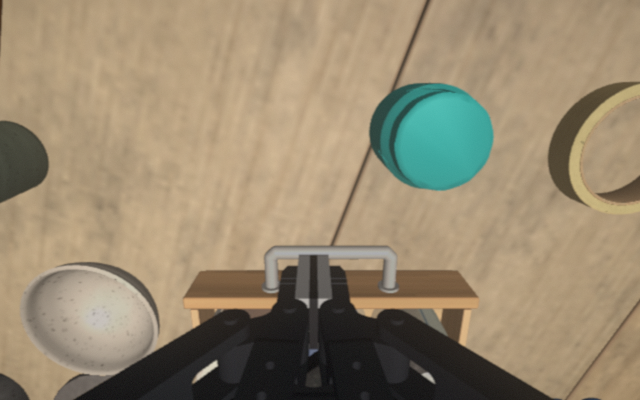

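>>> drive_tool(
  plan=[
    [[2,-0.1,-0.3,0,0,0,0],[2.5,0,0,0,0,0,0],[2.5,0,0,0,0,0,0],[2.3,0,0,0,0,0,0],[1,0,0,0,0,0,0]],
  ],
)

```text
clock: 28.63
tcp_pos: [0.5019, 0.1684, 0.0207]
orientation: [0.545, -0.448, 0.547, 0.45]
wrist_force: [-0.5, 0.4, 0.6]
finger_gap: 0.0003
```

>>> drive_tool(
  plan=[
    [[0,0,0.5,0,0,0,0],[0,0,0.5,0,0,0,0],[0,0,0.5,0,0,0,0],[0,0,0.5,0,0,0,0],[0,0,0.5,0,0,0,0]],
  ],
)

```text
clock: 29.05
tcp_pos: [0.5097, 0.1936, 0.0247]
orientation: [0.546, -0.45, 0.545, 0.449]
wrist_force: [1.0, -1.2, 1.0]
finger_gap: 0.0001
```

Run:
```python
from h import *
snap('side','s23.png');s=env.get_state();print(wu(s['tcp_pos']));to([0.5,.2,.022])
```

```text
(np.float64(13.2), np.float64(-89.0))
pos [0.5098 0.1945 0.0246] shift cm [0.26 1.07 0.35] yaw y 168.98 xaxis [ 2.9e-03  5.0e-04 -1.0e+00] t 29.1 F [-0.5  0.7 -0.1] gap 0.0002 j [ 0.22  0.41 -0.36  0.8  -0.   -1.16]
```

View pics/s23.png

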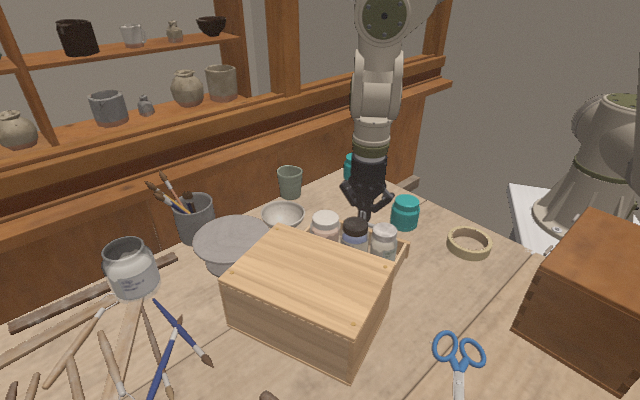

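>>> drive_tool(
  plan=[
    [[0,0,0.3,0,0,0,0],[0,0,0.3,0,0,0,0],[0,0,0.3,0,0,0,0],[0,0,0.3,0,0,0,0],[0,0,0.4,0,0,0,0]],
  ],
)

```text
clock: 29.52
tcp_pos: [0.5115, 0.2088, 0.0233]
orientation: [0.546, -0.449, 0.546, 0.449]
wrist_force: [0.2, -2.2, 1.3]
finger_gap: 0.0001
```

>>> drive_tool(
  plan=[
    [[0,0,0.4,0,0,0,0],[0,0,0.5,0,0,0,0],[0,0,0.5,0,0,0,0],[0,0,0.5,0,0,0,0],[0,0,0.5,0,0,0,0]],
  ],
)

```text
clock: 29.93
tcp_pos: [0.5162, 0.2329, 0.0232]
orientation: [0.546, -0.45, 0.546, 0.449]
wrist_force: [0.5, -3.1, 1.2]
finger_gap: -0.0002
```

>>> drive_tool(
  plan=[
    [[0,0,0.5,0,0,0,0],[0,0,0.5,0,0,0,0],[0,0,0.5,0,0,0,0],[0,0,0.5,0,0,0,0],[0,0,0.5,0,0,0,0]],
  ],
)

```text
clock: 30.35
tcp_pos: [0.521, 0.2574, 0.0233]
orientation: [0.546, -0.45, 0.546, 0.449]
wrist_force: [1.2, -2.0, 0.9]
finger_gap: 0.0001
```

Run:
```python
from h import *
b=snap('side','s24.png');s=env.get_state();print(wu(s['tcp_pos']));to([0.5,.2,.022])
cv2.imwrite('pics/s24a.png',cv2.resize(b[120:300,230:450,::-1],(733,600),interpolation=2))
```

```text
(np.float64(12.1), np.float64(-24.1))
pos [0.5212 0.2584 0.0233] shift cm [ 0.12  0.96 -6.14] yaw y 168.98 xaxis [ 3.0e-04  1.2e-03 -1.0e+00] t 30.4 F [1.  0.8 0.4] gap -0.0005 j [ 0.32  0.47 -0.26  0.84  0.   -1.06]
```

View pics/s24a.png

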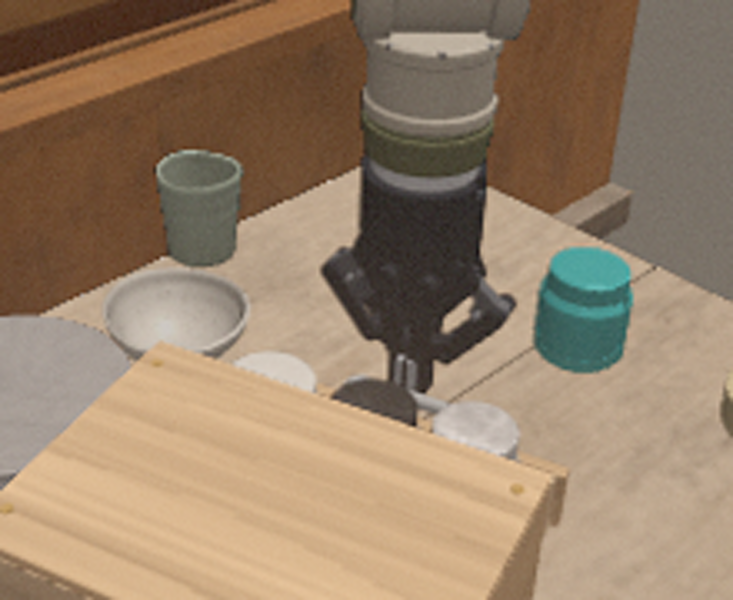

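>>> drive_tool(
  plan=[
    [[0,0,0.5,0,0,0,0],[0,0,0.5,0,0,0,0],[0,0,0.5,0,0,0,0],[0,0,0.5,0,0,0,0],[0,0,0.5,0,0,0,0]],
  ],
)

```text
clock: 30.82
tcp_pos: [0.5255, 0.2818, 0.0231]
orientation: [0.546, -0.449, 0.546, 0.45]
wrist_force: [-0.1, -2.6, 0.2]
finger_gap: -0.0001
```

>>> drive_tool(
  plan=[
    [[0,0,0.5,0,0,0,0],[0,0,0.5,0,0,0,0],[0,0,0.5,0,0,0,0],[0,0,0.5,0,0,0,0],[0,0,0.5,0,0,0,0]],
  ],
)

```text
clock: 31.23
tcp_pos: [0.5303, 0.3064, 0.0231]
orientation: [0.546, -0.449, 0.546, 0.45]
wrist_force: [0.3, -1.8, 0.5]
finger_gap: -0.0
```

Run:
```python
from h import *
b=snap('side','s25.png');s=env.get_state();print(wu(s['tcp_pos']));to([0.5,.2,.022])
cv2.imwrite('pics/s25a.png',cv2.resize(b[120:300,230:450,::-1],(733,600),interpolation=2))
```

```text
(np.float64(12.1), np.float64(25.9))
pos [0.5307 0.3075 0.0233] shift cm [  0.11   0.96 -11.14] yaw y 168.98 xaxis [ 3.0e-04  1.2e-03 -1.0e+00] t 31.28 F [0.5 0.4 0.1] gap 0.0001 j [ 0.39  0.52 -0.17  0.88  0.   -0.98]
```

View pics/s25a.png

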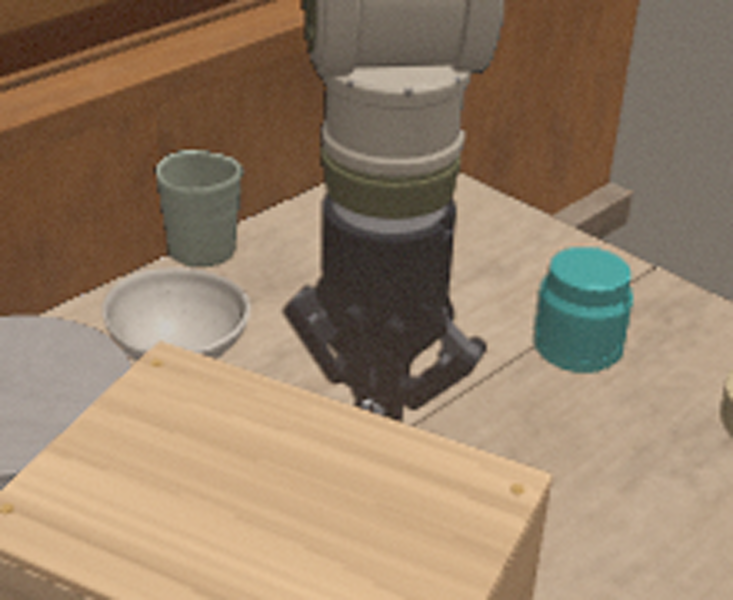

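>>> drive_tool(
  plan=[
    [[0,0,0,0,-4,0,0],[0,0,0,0,-4,0,0],[0,0,0,0,-4,0,0],[0,0,0,0,0,0,0],[0,0,0,0,0,0,0]],
  ],
)

```text
clock: 31.7
tcp_pos: [0.5304, 0.3054, 0.0234]
orientation: [0.6, -0.4, 0.486, 0.493]
wrist_force: [0.0, 0.3, 0.8]
finger_gap: 0.0004
```

>>> drive_tool(
  plan=[
    [[-0.1,0,0.5,0,0,0,0],[-0.1,0,0.5,0,0,0,0],[-0.1,0,0.5,0,0,0,0],[-0.1,0,0.5,0,0,0,0],[-0.1,0,0.3,0,0,0,0]],
  ],
)

```text
clock: 32.12
tcp_pos: [0.5349, 0.3284, 0.0333]
orientation: [0.6, -0.4, 0.485, 0.494]
wrist_force: [-0.7, -2.2, -0.1]
finger_gap: 0.0
```

Run:
```python
from h import *
b=snap('scene','c26.png');s=env.get_state();print(wu(s['tcp_pos']));to([0.5,.2,.022])
cv2.imwrite('pics/c26a.png',cv2.resize(b[130:330,160:360,::-1],(600,600),interpolation=2))
```

```text
(np.float64(12.5), np.float64(47.8))
pos [0.5353 0.3289 0.0338] shift cm [ -1.64   1.02 -13.28] yaw y 169.03 xaxis [ 0.041   0.2052 -0.9779] t 32.17 F [0.9 1.2 0.8] gap 0.0005 j [ 0.34  0.45 -0.28  0.73  0.18 -1.03]
```

View pics/c26a.png

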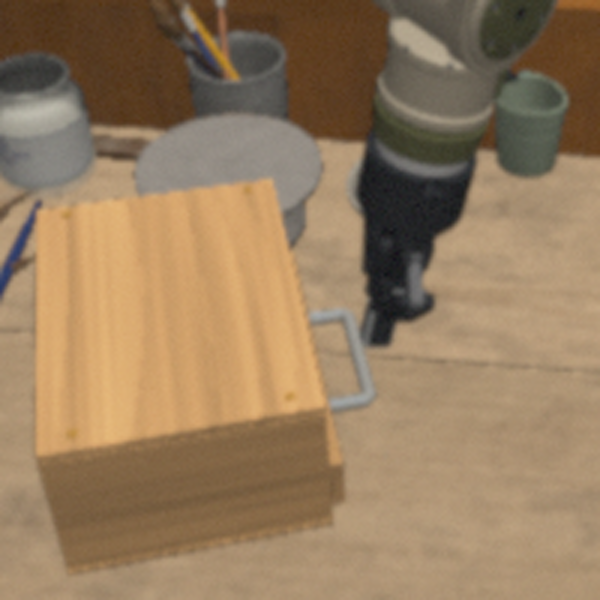

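>>> drive_tool(
  plan=[
    [[0.4,0,-0.1,0,0,0,0],[0.4,0,-0.1,0,0,0,0],[0.1,0,0.4,0,0,0,0],[0.1,0,0.4,0,0,0,0],[0.1,0,0.3,0,0,0,0]],
  ],
)

```text
clock: 32.58
tcp_pos: [0.5362, 0.3378, 0.0235]
orientation: [0.6, -0.4, 0.486, 0.494]
wrist_force: [-2.0, -2.2, 0.1]
finger_gap: 0.0001
```

>>> drive_tool(
  plan=[
    [[0.05,0,0.2,0,0,0,0],[0.05,0,0.2,0,0,0,0],[0.05,0,0.2,0,0,0,0],[0,0,0,0,0,0,0],[0,0,0,0,0,0,0]],
  ],
)

```text
clock: 33.0
tcp_pos: [0.5366, 0.3397, 0.0228]
orientation: [0.598, -0.401, 0.489, 0.492]
wrist_force: [-3.5, -16.1, 5.2]
finger_gap: 0.0001
```

Run:
```python
from h import *
b=snap('scene','c27.png');s=env.get_state();print(wu(s['tcp_pos']));to([0.5,.2,.022])
cv2.imwrite('pics/c27a.png',cv2.resize(b[130:330,160:360,::-1],(600,600),interpolation=2))
```

```text
(np.float64(11.7), np.float64(58.6))
pos [0.5366 0.3397 0.0228] shift cm [ -2.79   0.86 -14.14] yaw y 168.75 xaxis [ 0.0376  0.1956 -0.98  ] t 33.05 F [ -3.  -16.5   6. ] gap 0.0001 j [ 0.36  0.48 -0.27  0.72  0.17 -1.01]
```

View pics/c27a.png

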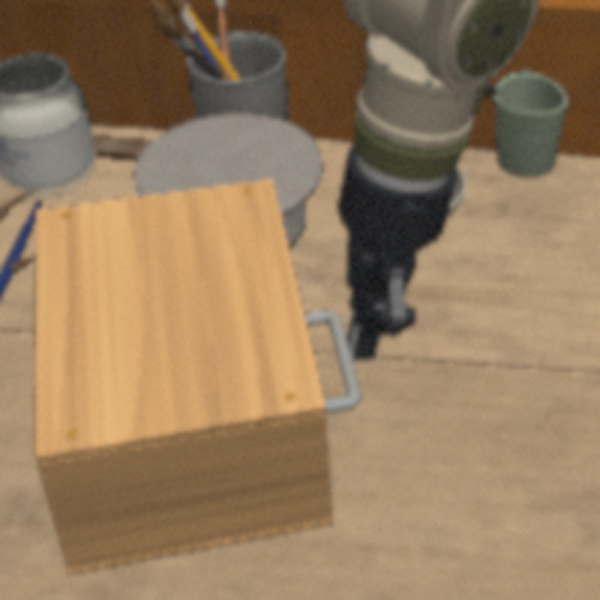

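>>> drive_tool(
  plan=[
    [[0,0,-0.5,0,0,0,0],[0,0,-1,0,0,0,0],[0,0,-2,0,0,0,0],[0,0,-2.5,0,0,0,0],[-1,0,-2.5,0,0,0,0]],
  ],
)

```text
clock: 33.47
tcp_pos: [0.5205, 0.26, 0.0146]
orientation: [0.599, -0.4, 0.486, 0.495]
wrist_force: [-0.1, -0.6, 0.1]
finger_gap: -0.0004
```

>>> drive_tool(
  plan=[
    [[-3,0,-2,0,0,0,0],[-3,0,-1,0,4,0,0],[-3,0,0,0,4,0,0],[-1,0,0,0,4,0,0],[0,0,0,0,0,0,0]],
  ],
)

```text
clock: 33.88
tcp_pos: [0.516, 0.2164, 0.112]
orientation: [0.548, -0.451, 0.543, 0.449]
wrist_force: [1.5, 0.9, -0.3]
finger_gap: -0.0004
```

>>> drive_tool(
  plan=[
    [[0,0,-2.5,0,-7,0,0],[0,0,-3,0,-7,0,0],[0,0,-3,0,-7,0,0],[0,0,-2,0,-7,0,0],[0,0,0,0,0,0,0]],
  ],
)

```text
clock: 34.3
tcp_pos: [0.491, 0.107, 0.0865]
orientation: [0.665, -0.322, 0.399, 0.542]
wrist_force: [-0.2, 0.5, -0.4]
finger_gap: 0.0001
```

Run:
```python
from h import *
snap('wrist','w28.png');b=snap('scene','c28.png');d=snap('side','s28.png');to([0.5,.2,.022])
o=np.hstack([cv2.resize(b[130:330,160:440,::-1],(560,400),interpolation=2)]);cv2.imwrite('pics/c28a.png',cv2.resize(b[130:330,160:440,::-1],(784,560),interpolation=2))
```

```text
pos [0.4926 0.1129 0.0891] shift cm [10.    0.96  4.51] yaw y 168.77 xaxis [ 0.0906  0.4613 -0.8826] t 34.45 F [0.2 0.3 0.1] gap 0.0002 j [-0.23  0.25 -0.51  0.83  0.49 -1.61]
```

View pics/w28.png

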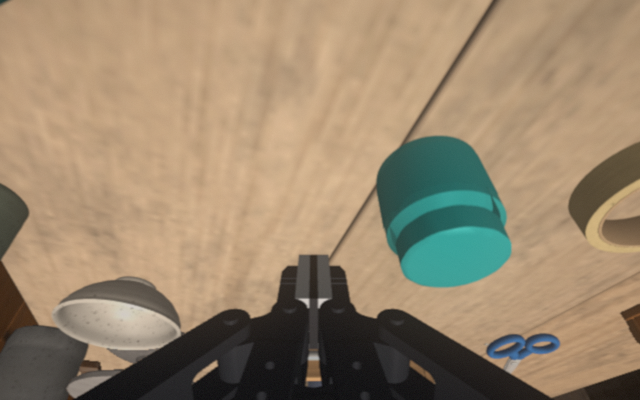

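View pics/c28a.png

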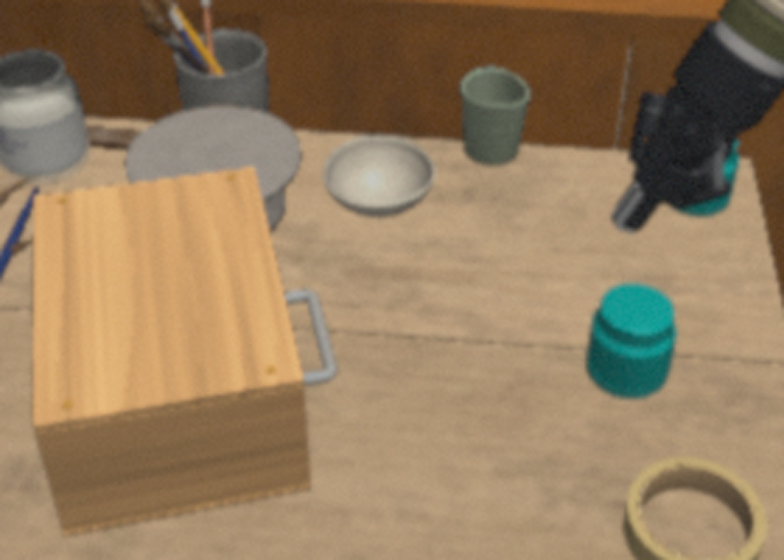

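>>> drive_tool(
  plan=[
    [[0,0,0,0,-6,0,0],[0,0,0,0,-6,0,0],[0,0,0,0,-6,0,0],[0,0,0,0,-6,0,0],[0,0,0,0,0,0,0]],
  ],
)

```text
clock: 34.87
tcp_pos: [0.4919, 0.1148, 0.0875]
orientation: [0.729, -0.204, 0.251, 0.603]
wrist_force: [-0.3, 0.2, -0.9]
finger_gap: -0.0003
```

Run:
```python
from h import *
a=snap('wrist','w29.png');to([0.5,.2,.022]); cv2.imwrite('pics/w29r.png',a[::-1,::-1,::-1])
```

```text
pos [0.4923 0.1149 0.0881] shift cm [10.77  0.83  0.02] yaw y 169.02 xaxis [ 0.1474  0.7739 -0.6159] t 34.92 F [-0.7 -0.1 -0.7] gap 0.0002 j [-0.43  0.42 -0.52  0.92  0.87 -1.95]
```

View pics/w29r.png

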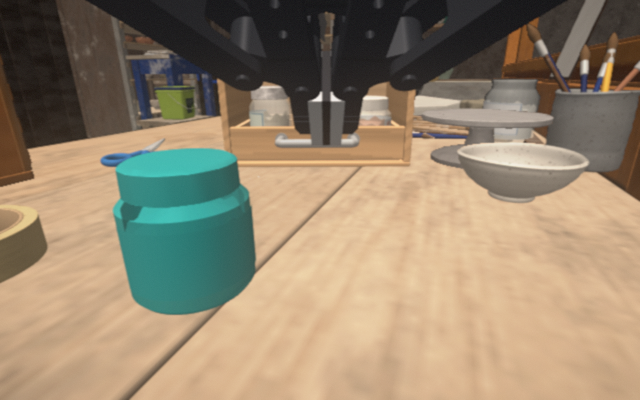

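>>> drive_tool(
  plan=[
    [[0,-2,0,0,0,0,0],[0,-2,0,0,0,0,0],[0,-2,0,0,0,0,0],[0,0,0,0,-4,0,0],[0,0,0,0,0,0,0]],
  ],
)

```text
clock: 35.33
tcp_pos: [0.5524, 0.1039, 0.0897]
orientation: [0.737, -0.187, 0.226, 0.609]
wrist_force: [-1.3, -0.3, -0.2]
finger_gap: -0.0004
```

Run:
```python
from h import *
a=snap('wrist','w30.png');to([0.5,.2,.022]); a=a[::-1,::-1,::-1];cv2.imwrite('pics/w30r.png',cv2.resize(a[60:260,160:440],(784,560),interpolation=2))
```

```text
pos [0.5516 0.104  0.0897] shift cm [10.8   6.87 -0.86] yaw y 169.12 xaxis [ 0.1556  0.8128 -0.5614] t 35.38 F [ 0.5 -0.3  0.5] gap 0.0001 j [-0.42  0.54 -0.36  1.    0.94 -1.97]
```

View pics/w30r.png

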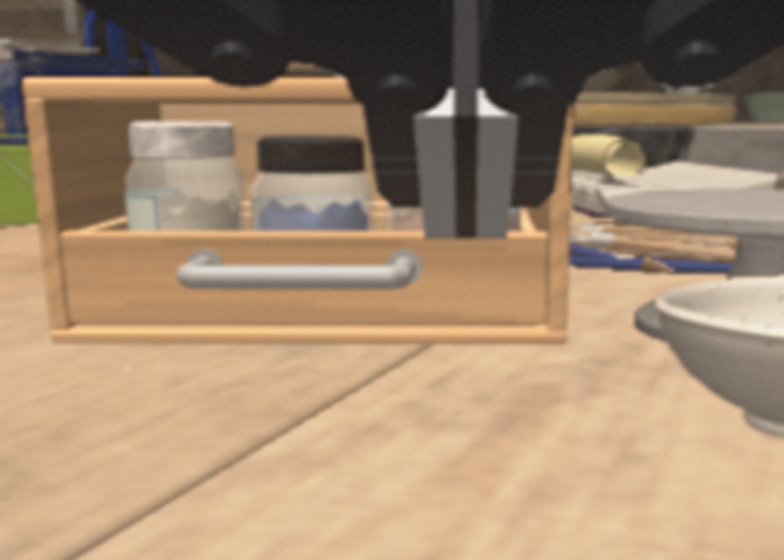

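```bash
python3 -c "
from workcell import env
print(env.hand_in())"
```

```text
the job is handed in; nothing more can be done
None
```

All three jars are standing upright in the front compartment, the drawer is pushed home, and I handed the job in at about 35 s on the robot's clock.

- **Packing:** I moved the tall jar about 25 mm along towards the end wall. I then set the dark-lid middle jar beside it, re-gripped it once to close the gap by about 4 mm, and set the white-lid wide jar in last. Each was lowered until the wrist force showed it resting on the floor, then released.
- **Closing:** I pushed the drawer in by its handle with about 2–3 N. It met the stop at about 16 N, at the position I had worked out for shut.
- **Last checks:**
  - In the last wrist pictures the tall and middle jars stand upright in one picture, and the tall and wide jars in the one before.
  - The panel is flush with the chest front.
  - The tumbler and bowl look to be where they began (judged by eye, not measured again).
  - The arm touches nothing.
- **Disagreements:** camera position estimates differed by up to about 6 mm between views, so I set the wide jar's final spacing from its neighbours and the walls within single images. I did not measure the gap between jars after closing.

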